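Take the hot lid off the steamer with the lid lifter

ROBOT

A 6-joint arm with a two-finger parallel gripper is mounted at the origin on the work surface. World frame = base frame: x ahead of the robot, y to its left, z up, the work surface at z = 0. Lengths are in m, angles in rad, forces in N, time in s.
With the tool pointing down it reaches from about 0.425 to 0.95 m from the base axis. Payload 3.5 kg.
Tool frame: the origin (TCP) lies at the very end of the fingers, on their centre line; the grasp point (between the pads) lies 19 mm behind it; y points along the fingers, z is the direction in which the jaws open and shut, and the axes are right-handed (so a half turn about y gives the same grasp; the last joint's range is limited). The gripper opens to 85 mm and grips with 20 to 120 N. Pads are 22 mm wide; open, the fingers measure 114 mm over their backs; the gripper's body (76 mm by 85 mm) begins 54 mm behind the grasp point. The pads swing forward as they close: fully open they stand 13 mm farther back than shut.
Start: joints at [-1.393, 0.286, 1.577, -0, 1.279, -0.15], TCP at [0.217, -0.639, 0.231] pointing down, gripper open.
Joint ranges: [-2.77, 2.77], [-0.9, 2.22], [0.21, 2.48], [-1.53, 4.67], [0.24, 2.81], [-2.84, 2.84]. Speed limits (rad/s): [2.79, 2.79, 3.14, 3.14, 3.14, 3.14].

INTERFACE

Orientations are given as a unit quaternion [x, y, z, w].
In Python, from plant import ctrl gives the robot as it stands. The module is installed in compiled form; this text tells all that it offers.
- The arm moves only by the tool jog_arm, never from a script. Its argument "deltas" is a list of rows, each a list of 3 entries, a list of its own where there are three numbers: the turn, a rotation vector about the tool's x, y, z in rad, then the shift along the tool's x, y, z in m, then the opening, from 0 (shut) to 1 (fully open). In form: [[[wx, wy, wz], [dx, dy, dz], gripper], ...]. A call has 1 to 10 rows; each row is the pose to reach, as a shift and turn from the pose measured when the call began, along the tool's axes at that moment; what a row does not reach only later rows make up. A row lasts 1/12 s, in which the tool goes at most 41.7 mm and 7.16 degrees, less where a joint would pass 70% of its speed; a pose out of reach is approached as far as the arm can. A call with a gripper value outside its range is refused whole. The fingers move at their own pace and stop on an object; "force" is the grip in N (left out, the last holds). Time passes only in rows, so rows that repeat a pose let the fingers close. It gives the time, the measured TCP pose, the force and the opening at its end, in the units of the state.
- ctrl.get_state(): the state, without advancing time (a new reading comes with each control period).
- ctrl.read_camera(name): name is "side" or "top" or "wrist"; returns a dict with "pixels" (480x640x3 uint8, blue, green, red), "range_z" (480x640 float32, m along the optical axis (not along the pixel's ray), 0 where there is no reading), "fx", "fy", "cx", "cy" (pixels), "T" (4x4, takes a point from camera to world coordinates); the wrist camera has in their place "mount" (4x4, takes a point from camera to tool coordinates, whose origin is the TCP and whose axes are the tool frame's). Camera axes: x right, y up, looking along -z (the intrinsics and any distortion apply to the point x, -y, -z); pixel columns grow to the right and rows downward; lengths in m; the calibration is good to about 2 mm. A picture is of the moment at which its call begins: read the wrist's pose just before it.
- ctrl.sign_off(): hands the job in, once; it reports no verdict.
The state is a dict: "time": time; "qpos": joint angles; "dq": joint speeds; "joint_efforts": joint torques, N m; "eef_pos": TCP position; "tcp_rot": TCP orientation; "contact_force": force on the tool from outside, world axes, zero at the start; "wrist_torque": the same for the moment, N m; "opening": opening from 0.0 (shut) to 1.0 (fully open).
Only numpy, scipy, OpenCV 4.12 (cv2) and the standard library are available. Lean on these libraries where they do the work, as an engineer would, in place of code of your own. Each camera call takes 0.05 s, during which the arm holds its last target.

TASK

The buns are done: take the lid lifter from the brick, hook it under the loop handle of the hot steamer lid, lift the lid clear of the pot hanging level, and set it down gently, flat on the round wooden trivet. The temperature dial makes one side of the lid heavier by an amount you cannot know beforehand, so try the weight just off the rim and shift the hook along the loop until the lid hangs level before you carry it, and do not let it tip. Then unhook the lifter and lay it back flat on the brick with its hook hanging over the brick's end; keep the gripper off the hot lid and pot, and do not push the pot or the bowl, bottle and grater about.

Things in the scene. Friction and masses are not known exactly. Their poses are not given: they have to be found in the camera images.
- lifter_handle (a point): Middle (half-way up) of the lid lifter's dark wooden handle: straight, 120 mm long, 24 wide, 30 high. x runs along it towards the hook, z is up. An 8 mm round steel shank goes on level from its front end, drops 44 mm (neck 86 mm ahead of this point) and turns forward into an upturned hook whose lip ends 118 mm ahead. 0.18 kg; starts lying flat on the brick, hook past its front end.
- lifter_hook (a point): The lifter's hook: where the centre of the lid's loop bar lies when it sits in it; 98 mm ahead of and 36 mm below the handle's middle, same axes. Hook's underside 12 mm below this point, top of the lip 12 mm above it, front of the lip 20 mm ahead, neck's front face 8 mm behind; the foot is level for 6 mm either side.
- lid: Hot stainless dome lid, 236 mm across. Origin on its axis at the underside of its rim, z up. A tapered plug, 210 mm across (192 at its flat bottom), reaches 8 mm below the origin, 4 mm play in the pot. Dome top 22 mm above the origin (20 mm at 50 mm radius). With its dial 0.3 to 0.57 kg; centre of mass about 45 mm below the loop's bar, off the axis towards the dial by a hidden amount.
- pot: Stainless steamer pot, 226 mm across, 100 mm high, 3 kg, loose on the stove; origin at the centre of its underside, the lid's origin sits 100 mm above it. Two side ears at its +-y sides reach 147 mm from the axis, 80 mm up. While the lid is out of balance do not raise it more than about 10 mm: further up its low edge slips inside the pot's rim and it tips.
- stove: Fixed single-ring gas stove, 280 by 300 mm, body top 55 mm, pan supports 80 mm above the table; origin on the table under the ring.
- trivet: Fixed round wooden trivet, 220 mm across, 20 mm high; origin at the centre of its underside on the table. A lid lying on it has its origin 28 mm above the table.
- brick: Fixed clay brick, 240 by 115 by 53 mm, lying flat. Origin on the table under the place of the lifter's handle: the brick runs along its x axis from -170 to +70 mm, 57 mm either side in y. The lifter starts with the handle's middle about over the origin, 68 mm above the table, pointing along +x within 0.1 rad, its hook hanging past the +x end.
- bowl: Bystander: open stainless bowl, 180 mm across, 80 mm high, origin under its centre.
- bottle: Bystander: brown glass bottle, 64 mm across, 190 mm high, origin under its centre.
- grater: Bystander: white flat vegetable grater lying on the table, 85 by 230 mm, 12 mm high, origin on its underside near its middle.
- loop_mid (a point): Middle of the lid's fixed loop handle, at the centre of its bar, 58 mm above the lid's origin, same axes. An arch of 8 mm round bar in the plane of y and z: top bar straight along y to 40 mm either side of this point, legs at 46 mm; 32 mm free height under it. It can be hooked from the -x or the +x side. The lid balances 5 to 33 mm from here along +y (hidden).
- dial_face (a point): Centre of the face of the round dial thermometer fixed on the lid, 52 mm across, 82 mm from the lid's axis on its +y side, 41 mm above the lid's origin. It makes this side of the lid heavier.
Not all that is in view belongs to the job. What is shaped like the lid but purple is not meant. Several things have the shape of the trivet; the one meant has the colours described above.

How it is judged:
On the way, in this order (a step that is already met when the one before it is completed fails the run):
1. the lid hangs level (within 0.07 rad) from the lifter, at least 25 mm above its seat on the pot, touching neither pot nor gripper (z of lid in the frame of pot above 0.125 m and angle between lid's own z axis and vertical below 0.07 rad and contact force between lifter and lid above 1.5 N and contact force between lid and pot below 0.1 N), for 0.4 s.
2. the lid lies flat on the trivet, unhooked (horizontal distance between lid and trivet below 0.04 m and height (world z) of lid below 0.034 m and angle between lid's own z axis and vertical below 0.05 rad and contact force between lifter and lid below 0.1 N and linear speed of lid below 0.02 m/s), for 0.3 s.
At the end, for the whole second after the job is handed in: The lid lies flat on the trivet (centres within 40 mm, level within 0.05 rad, 22 to 34 mm above the table), at rest and free of the lifter; the lifter lies flat on the brick (handle's middle over the brick, 63 to 73 mm above the table, level within 0.1 rad), at rest (all of step 2 and height (world z) of lid above 0.022 m and x of lifter_handle in the frame of brick between -0.16 and 0.06 m and y of lifter_handle in the frame of brick between -0.055 and 0.055 m and height (world z) of lifter_handle between 0.063 and 0.073 m and angle between lifter_handle's own z axis and vertical below 0.1 rad and linear speed of lifter below 0.02 m/s); the robot touches nothing.
It fails at once if the lid tips by more than 0.25 rad (angle between lid's own z axis and vertical above 0.25 rad).
It fails at once if the gripper or arm touches the hot lid or pot (contact force between any of the arm, the fingers and lid above 0.5 N or contact force between any of the arm, the fingers and pot above 0.5 N).
It fails at once if the lid is dropped or flung (over 0.8 m/s) (linear speed of lid above 0.8 m/s).
It fails at once if the pot is pushed more than 25 mm or tipped (distance of pot from where it was at the start of the episode above 0.025 m or angle between pot's own z axis and vertical above 0.1 rad).
It fails at once if the bowl, bottle or grater is moved more than 30 mm (distance of any of bowl, bottle, grater from where it was at the start of the episode above 0.03 m).
It also fails if it takes over 72 s, if anything falls off the work surface, if the arm or the gripper's body presses on something with over 40 N, if the wrist force passes 120 N, or if a joint passes its speed limit or range.

## Working session

There is one attempt and no reset: what is moved stays moved. The work goes in short steps, Python scripts to look and compute and a tool call to move; the robot and the scene stay as the last step left them, time stands still between calls to the robot, and variables do not carry over. Pictures are saved under pics/ and viewed, and the job is handed in when it is done.

Besides the shell and the picture viewer there is one more tool, called after ">>>" as name(argument=value, ...) on one line, values as JSON. jog_arm: Moves the arm, as the interface text tells. Its arguments: {"type":"object","properties":{"deltas":{"type":"array","items":{"type":"array"}},"force":{"type":"number"}},"required":["deltas"]}

```bash
mkdir -p pics
cat > h.py <<'E'
import numpy as np, cv2
from plant import ctrl
from scipy.spatial.transform import Rotation as R
def cam(name):
    s=ctrl.get_state(); c=ctrl.read_camera(name)
    if name=='wrist':
        T=np.eye(4);T[:3,:3]=R.from_quat(s['tcp_rot']).as_matrix();T[:3,3]=s['eef_pos'];c['T']=T@c['mount']
    return c
def cloud(c):
    z=c['range_z'];v,u=np.mgrid[:480,:640]
    P=np.stack([(u-c['cx'])/c['fx']*z,-(v-c['cy'])/c['fy']*z,-z],-1)
    W=P@c['T'][:3,:3].T+c['T'][:3,3]; W[z==0]=np.nan
    return W
def st():
    s=ctrl.get_state()
    for k in s: print(k,np.round(s[k],4))
    print(np.round(R.from_quat(s['tcp_rot']).as_matrix(),3))
E
python3 - <<'E'
from h import *
st()
for n in ['side','top','wrist']:
    c=cam(n); cv2.imwrite(f'pics/{n}0.png',c['pixels']); np.savez(f'{n}0.npz',W=cloud(c),**c)
    print(n,{k:c[k] for k in c if k not in('pixels','range_z','T','mount')},np.round(c['T'],3).tolist())
E
```

```text
time 0.0
qpos [-1.393   0.2872  1.5782 -0.      1.2786 -0.15  ]
dq [ 0.0013  0.0005 -0.0003 -0.0002 -0.0013  0.0005]
joint_efforts [ 7.00000e-04 -4.05976e+01 -2.92623e+01 -1.00000e-04  5.80000e-03
 -0.00000e+00]
eef_pos [ 0.2172 -0.6384  0.2299]
tcp_rot [-0.1154  0.6985 -0.6968  0.1154]
contact_force [ 0.137  -0.7514  0.4774]
wrist_torque [-0.0226  0.021  -0.0214]
opening 1.0035
[[-0.947 -0.     0.322]
 [-0.322  0.002 -0.947]
 [-0.    -1.    -0.002]]
side {'fx': 585.8017280881252, 'fy': 585.8017280881252, 'cx': 321.8921483053778, 'cy': 243.14499932839894} [[0.921, 0.191, -0.338, -0.065], [-0.388, 0.507, -0.77, -1.269], [0.024, 0.841, 0.541, 1.069], [0.0, 0.0, 0.0, 1.0]]
top {'fx': 472.32364166765046, 'fy': 472.32364166765046, 'cx': 325.0398062433385, 'cy': 228.96118512510682} [[-0.004, 0.988, -0.156, 0.272], [-1.0, -0.003, 0.008, 0.018], [0.008, 0.156, 0.988, 1.607], [0.0, 0.0, 0.0, 1.0]]
wrist {'fx': 367.9007757603035, 'fy': 367.9007757603035, 'cx': 323.3135597106311, 'cy': 237.86156492749964} [[0.323, 0.901, 0.289, 0.291], [-0.946, 0.308, 0.096, -0.615], [-0.003, -0.304, 0.953, 0.372], [0.0, 0.0, 0.0, 1.0]]
```

View pics/side0.png

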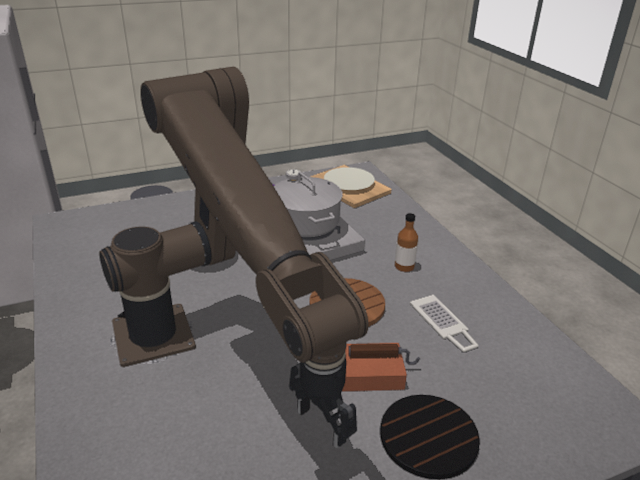

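View pics/top0.png

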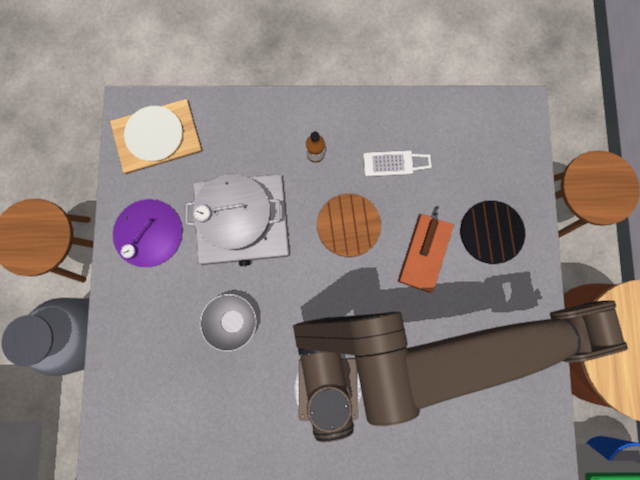

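View pics/wrist0.png

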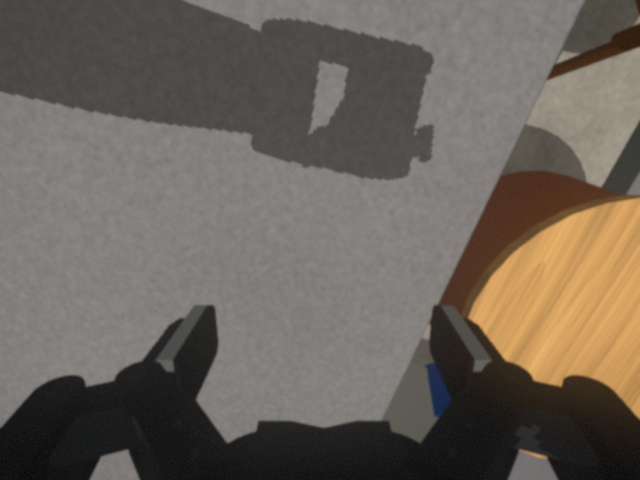

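Candidates, in top-view pixels:
- **Lid:** steel lid (237,212), purple lookalike (148,233), plate on board (153,133). I choose the steel one.
- **Trivet:** wooden (349,225), black (493,232), plus stools at (35,237) and (600,187) off the table. I choose the wooden one.
- **Lifter:** on the brick (427,245).

Next I check this in a crop and measure.

Run:
```python
from h import *
d=np.load('top0.npz');im=d['pixels'];W=d['W']
cr=im[160:300,180:470];cv2.imwrite('pics/crop1.png',cv2.resize(cr,None,fx=2.75,fy=2.75,interpolation=cv2.INTER_CUBIC))
def rng(n,m):
    p=W[m];p=p[~np.isnan(p[:,0])]
    print(n,len(p),'min',np.round(np.percentile(p,1,axis=0),3),'max',np.round(np.percentile(p,99,axis=0),3),'mean',p.mean(0).round(3))
    return p
box=lambda u0,u1,v0,v1:(lambda M:(M.__setitem__((slice(v0,v1),slice(u0,u1)),True),M)[1])(np.zeros((480,640),bool))
# brick by height
zz=W[...,2]
hsv=cv2.cvtColor(im,cv2.COLOR_BGR2HSV)
m=box(390,465,195,300)&(zz>0.045)&(zz<0.06)
p=rng('bricktop',m); r=cv2.minAreaRect(p[:,:2].astype(np.float32)*1000);print(r, cv2.boxPoints(r).round(0).tolist())
m=box(390,465,195,300)&(zz>0.073)
p=rng('handle top',m); r=cv2.minAreaRect(p[:,:2].astype(np.float32)*1000);print(r,cv2.boxPoints(r).round(0).tolist())
m=box(310,390,185,265)&(zz>0.012)&(zz<0.03)
p=rng('trivet',m); print(cv2.minEnclosingCircle(p[:,:2].astype(np.float32)))
m=box(180,290,165,270)&(zz>0.15)
p=rng('lid',m)
for a,b in [(0.17,0.185),(0.185,0.195),(0.195,0.205),(0.21,0.225),(0.225,0.25)]:
    q=p[(p[:,2]>a)&(p[:,2]<b)]
    if len(q)>3: print(a,b,len(q),q.mean(0).round(4),q.min(0).round(3),q.max(0).round(3),cv2.minEnclosingCircle(q[:,:2].astype(np.float32)))
m=box(195,262,285,355)&(zz>0.03);p=rng('bowl',m)
m=box(300,330,125,165)&(zz>0.03);p=rng('bottle',m)
m=box(360,435,145,180)&(zz>0.006);p=rng('grater',m)
m=box(180,295,165,270)&(zz>0.03)&(zz<0.09);p=rng('stove',m)
```

```text
bricktop 2115 min [ 0.321 -0.414  0.046] max [ 0.561 -0.25   0.059] mean [ 0.432 -0.33   0.053]
((459.7841796875, -339.405517578125), (116.34829711914062, 281.0885925292969), 70.58065795898438) [[308.0, -348.0], [573.0, -441.0], [612.0, -331.0], [347.0, -238.0]]
handle top 283 min [ 0.432 -0.365  0.074] max [ 0.55  -0.31   0.091] mean [ 0.49  -0.337  0.082]
((497.0293884277344, -340.1474304199219), (24.92190170288086, 141.6634063720703), 69.92037963867188) [[426.0, -328.0], [559.0, -376.0], [568.0, -353.0], [435.0, -304.0]]
trivet 3142 min [ 0.437 -0.179  0.013] max [0.641 0.026 0.028] mean [ 0.539 -0.077  0.02 ]
((0.5476431846618652, -0.07750515639781952), 0.13341036438941956)
lid 4747 min [0.445 0.153 0.161] max [0.664 0.432 0.24 ] mean [0.552 0.29  0.195]
0.17 0.185 406 [0.5419 0.2829 0.1826] [0.439 0.152 0.17 ] [0.671 0.434 0.185] ((0.5708712339401245, 0.2922799587249756), 0.14172326028347015)
0.185 0.195 1701 [0.553  0.2827 0.1906] [0.439 0.177 0.185] [0.673 0.408 0.195] ((0.5554358959197998, 0.29269304871559143), 0.11773890256881714)
0.195 0.205 1984 [0.5537 0.2878 0.1992] [0.453 0.186 0.195] [0.651 0.381 0.205] ((0.5556944012641907, 0.2928229570388794), 0.10699719190597534)
0.21 0.225 210 [0.5418 0.3693 0.2206] [0.517 0.244 0.211] [0.567 0.399 0.225] ((0.5488516092300415, 0.3211999535560608), 0.07844552397727966)
0.225 0.25 128 [0.5513 0.3167 0.2359] [0.518 0.244 0.225] [0.565 0.396 0.249] ((0.5549296140670776, 0.3200033903121948), 0.0766860768198967)
bowl 1275 min [0.132 0.229 0.031] max [0.303 0.399 0.085] mean [0.213 0.328 0.057]
bottle 450 min [0.762 0.005 0.034] max [0.814 0.067 0.194] mean [0.781 0.036 0.123]
grater 1258 min [ 0.708 -0.367  0.006] max [ 0.814 -0.132  0.02 ] mean [ 0.76  -0.233  0.011]
stove 2870 min [0.406 0.132 0.036] max [0.702 0.44  0.063] mean [0.517 0.247 0.054]
```

```bash
ls pics
```

```text
crop1.png
side0.png
top0.png
wrist0.png
```

View pics/crop1.png

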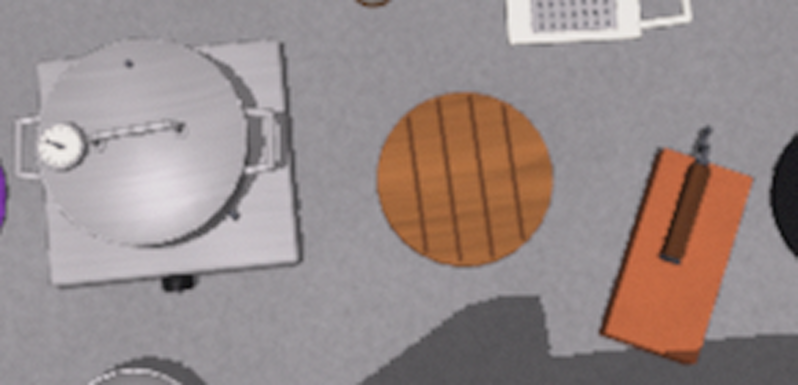

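```bash
cat >> h.py <<'E'
def plan(pos,dirang,steps=1):
    """target TCP world pos, lifter direction (= -tool x) angle; tool straight down"""
    s=ctrl.get_state(); R0=R.from_quat(s['tcp_rot']).as_matrix(); p0=np.array(s['eef_pos'])
    x=-np.array([np.cos(dirang),np.sin(dirang),0]);y=np.array([0,0,-1.]);z=np.cross(x,y)
    Rt=np.stack([x,y,z],1)
    w=R.from_matrix(R0.T@Rt).as_rotvec(); d=R0.T@(np.array(pos)-p0)
    print('t',s['time'],'pos',p0.round(4),'dir',np.round(np.arctan2(-R0[1,0],-R0[0,0]),4),'down',R0[:,1].round(3),'q',np.round(s['qpos'],2),'F',np.round(s['contact_force'],2),'op',round(float(s['opening']),3))
    for k in range(1,steps+1): print([np.round(w*k/steps,4).tolist(),np.round(d*k/steps,4).tolist()])
E
python3 - <<'E'
from h import *
plan([0.49,-0.337,0.2],-0.35)
E
```

```text
t 0.15 pos [ 0.2173 -0.6386  0.2303] dir 0.3278 down [-0.     0.002 -1.   ] q [-1.39  0.29  1.58  0.    1.28 -0.15] F [-0.69 -0.82 -0.82] op 1.0
[[0.0018, 0.6778, 0.0003], [-0.3553, 0.0307, -0.1976]]
```

>>> jog_arm(deltas=[[[0.002, 0.678, 0], [-0.355, 0.03, -0.198], 1], [[0.002, 0.678, 0], [-0.355, 0.03, -0.198], 1], [[0.002, 0.678, 0], [-0.355, 0.03, -0.198], 1], [[0.002, 0.678, 0], [-0.355, 0.03, -0.198], 1], [[0.002, 0.678, 0], [-0.355, 0.03, -0.198], 1], [[0.002, 0.678, 0], [-0.355, 0.03, -0.198], 1], [[0.002, 0.678, 0], [-0.355, 0.03, -0.198], 1], [[0.002, 0.678, 0], [-0.355, 0.03, -0.198], 1], [[0.002, 0.678, 0], [-0.355, 0.03, -0.198], 1], [[0.002, 0.678, 0], [-0.355, 0.03, -0.198], 1]])

```text
time: 0.98
eef_pos: [0.4908, -0.3342, 0.2002]
tcp_rot: [0.123, 0.697, -0.696, -0.123]
contact_force: [0.4, -0.9, -0.8]
opening: 0.999
```

Run:
```python
from h import *
c=cam('wrist');cv2.imwrite('pics/w1.png',c['pixels']);W=cloud(c);np.savez('w1.npz',W=W,**c)
zz=W[...,2]; q=W[(zz>0.074)&(zz<0.1)&(np.abs(W[...,0]-.49)<.12)&(np.abs(W[...,1]+.337)<.1)]
r=cv2.minAreaRect(q[:,:2].astype(np.float32)*1000);print(len(q),q.mean(0),np.median(q,0),r,cv2.boxPoints(r).round(0).tolist())
plan([0.49,-0.337,0.2],-0.35)
c=cam('top');cv2.imwrite('pics/t1.png',c['pixels'])
```

```text
5185 [ 0.49513483 -0.33931547  0.08137494] [ 0.49693783 -0.33989404  0.08184662] ((492.1330871582031, -338.2900085449219), (24.06510353088379, 130.31370544433594), 69.98906707763672) [[427.0, -327.0], [549.0, -372.0], [557.0, -349.0], [435.0, -305.0]]
t 1.0333 pos [ 0.4938 -0.3298  0.1996] dir -0.3456 down [ 0.001  0.005 -1.   ] q [-0.76  0.14  1.81  0.    1.2   1.15] F [ 0.25  2.23 -0.18] op 1.001
[[0.0048, 0.0044, 0.0003], [0.0011, -0.0005, 0.0081]]
```

View pics/w1.png

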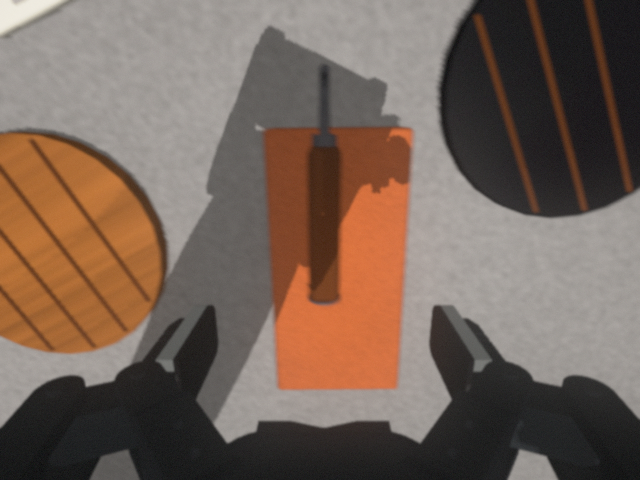

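The wrist view shows the lifter lying straight along the brick: handle from (323,300) to (323,148), hook tip at (323,68). The wooden trivet is on the left and the black one on the right. I re-measure now that the arm has settled.

```bash
cat >> h.py <<'E'
def px2plane(c,u,v,z):
    o=c['T'][:3,3];d=c['T'][:3,:3]@np.array([(u-c['cx'])/c['fx'],-(v-c['cy'])/c['fy'],-1.]);return o+d*(z-o[2])/d[2]
E
python3 - <<'E'
from h import *
c=cam('wrist');cv2.imwrite('pics/w2.png',c['pixels']);W=cloud(c)
zz=W[...,2]; m=(zz>0.074)&(zz<0.1)&(np.abs(W[...,0]-.49)<.12)&(np.abs(W[...,1]+.337)<.1)
q=W[m]
r=cv2.minAreaRect(q[:,:2].astype(np.float32)*1000);print(len(q),np.median(q,0),r,cv2.boxPoints(r).round(0).tolist())
v,u=np.where(m);print(u.min(),u.max(),v.min(),v.max())
for v0 in range(60,320,12):
    row=np.where(m[v0])[0]
    b=c['pixels'][v0,322]
    print(v0,(row.min(),row.max()) if len(row) else None,b,W[v0,323].round(4))
for n,uu,vv in [('rear',323.5,301),('fr',323,148)]: print(n,px2plane(c,uu,vv,.083))
s=ctrl.get_state();print(s['eef_pos'],s['dq'])
E
```

```text
5199 [ 0.49711905 -0.33983536  0.08185174] ((491.91229248046875, -338.4382629394531), (23.754148483276367, 130.14932250976562), 69.89180755615234) [[427.0, -327.0], [549.0, -372.0], [557.0, -350.0], [435.0, -305.0]]
314 347 136 306
60 None [100 102 105] [ 0.6104 -0.3752 -0.0012]
72 None [ 95  98 100] [ 6.015e-01 -3.720e-01 -3.000e-04]
84 None [93 95 98] [ 5.926e-01 -3.688e-01 -2.000e-04]
96 None [ 93  95 100] [ 0.5835 -0.3656 -0.0006]
108 None [ 94  98 101] [ 0.5743 -0.3623 -0.0012]
120 None [ 97  97 101] [ 5.648e-01 -3.589e-01 -5.000e-04]
132 None [ 36  66 125] [ 0.5567 -0.3561  0.052 ]
144 (np.int64(323), np.int64(339)) [56 56 57] [ 0.5497 -0.3537  0.0743]
156 (np.int64(314), np.int64(347)) [27 43 72] [ 0.5424 -0.3511  0.0813]
168 (np.int64(314), np.int64(347)) [26 43 73] [ 0.5348 -0.3484  0.0819]
180 (np.int64(314), np.int64(346)) [26 43 74] [ 0.527  -0.3456  0.0827]
192 (np.int64(314), np.int64(346)) [26 46 76] [ 0.5188 -0.3426  0.0816]
204 (np.int64(314), np.int64(346)) [22 42 76] [ 0.5106 -0.3397  0.082 ]
216 (np.int64(314), np.int64(345)) [24 43 77] [ 0.5025 -0.3368  0.083 ]
228 (np.int64(314), np.int64(345)) [26 45 77] [ 0.4937 -0.3337  0.0819]
240 (np.int64(314), np.int64(345)) [25 46 77] [ 0.4849 -0.3305  0.0816]
252 (np.int64(314), np.int64(344)) [28 47 80] [ 0.4758 -0.3273  0.0812]
264 (np.int64(314), np.int64(344)) [27 45 82] [ 0.4668 -0.3241  0.0816]
276 (np.int64(314), np.int64(344)) [24 46 82] [ 0.458  -0.3209  0.083 ]
288 (np.int64(314), np.int64(344)) [ 39  67 119] [ 0.448  -0.3174  0.0818]
300 (np.int64(316), np.int64(343)) [ 39  67 118] [ 0.4384 -0.3139  0.0819]
312 None [ 66 119 221] [ 0.413  -0.3048  0.0525]
rear [ 0.4379319 -0.3141708  0.083    ]
fr [ 0.54764917 -0.35296836  0.083     ]
[ 0.49062162 -0.33442535  0.19996995] [-5.73386077e-02 -2.15574886e-03 -8.22984889e-03 -1.77485373e-02
  5.71731465e-05 -1.10026399e-02]
```

Run:
```python
from h import *
for i in range(5):
    s=ctrl.get_state();print(s['time'],np.round(s['eef_pos'],4),np.round(s['qpos'],3),np.round(s['dq'],3))
    ctrl.read_camera('wrist')
c=cam('wrist');cv2.imwrite('pics/w3.png',c['pixels']);W=cloud(c)
zz=W[...,2]; m=(zz>0.074)&(zz<0.1)&(np.abs(W[...,0]-.49)<.12)&(np.abs(W[...,1]+.337)<.1)
q=W[m]
r=cv2.minAreaRect(q[:,:2].astype(np.float32)*1000);print(len(q),r,cv2.boxPoints(r).round(1).tolist())
m=(zz>0.048)&(zz<0.058)&(c['pixels'][...,2]>100)
q=W[m];r=cv2.minAreaRect(q[:,:2].astype(np.float32)*1000);print('brick',r,cv2.boxPoints(r).round(1).tolist())
u=np.where((zz>.074)&(zz<.1));print(u[1].min(),u[1].max())
```

```text
1.1333 [ 0.4906 -0.3344  0.2   ] [-7.690e-01  1.380e-01  1.810e+00 -1.000e-03  1.195e+00  1.148e+00] [-0.057 -0.002 -0.008 -0.018  0.    -0.011]
1.1833 [ 0.4898 -0.3359  0.2003] [-7.710e-01  1.380e-01  1.810e+00 -1.000e-03  1.195e+00  1.148e+00] [-0.044 -0.002 -0.007 -0.002 -0.001 -0.001]
1.2333 [ 0.4894 -0.3369  0.2005] [-7.730e-01  1.370e-01  1.809e+00 -1.000e-03  1.195e+00  1.148e+00] [-0.03  -0.002 -0.004  0.001  0.001 -0.   ]
1.2833 [ 0.489  -0.3375  0.2006] [-7.740e-01  1.370e-01  1.809e+00 -1.000e-03  1.195e+00  1.148e+00] [-0.02  -0.001 -0.003  0.004  0.001  0.002]
1.3333 [ 0.4889 -0.3378  0.2007] [-7.750e-01  1.370e-01  1.809e+00 -1.000e-03  1.195e+00  1.148e+00] [-0.01  -0.    -0.001  0.002  0.     0.   ]
5185 ((491.9159240722656, -338.2484436035156), (24.127546310424805, 129.82186889648438), 69.94634246826172) [[426.79998779296875, -327.29998779296875], [548.7999877929688, -371.79998779296875], [557.0, -349.20001220703125], [435.1000061035156, -304.70001220703125]]
brick ((440.2763366699219, -332.05047607421875), (115.34146881103516, 239.9966583251953), 70.59842681884766) [[307.8999938964844, -346.6000061035156], [534.2999877929688, -426.29998779296875], [572.5999755859375, -317.5], [346.20001220703125, -237.8000030517578]]
304 337
```

Run:
```python
from h import *
plan([0.5015,-0.3415,0.058],-0.35)
```

```text
t 1.4333 pos [ 0.4888 -0.338   0.2008] dir -0.3524 down [-0. -0. -1.] q [-0.78  0.14  1.81 -0.    1.2   1.15] F [-0.5   0.1  -0.49] op 1.0
[[-0.0004, -0.0024, 0.0002], [-0.0132, 0.1428, -0.0012]]
```

>>> jog_arm(deltas=[[[0, -0.002, 0], [-0.013, 0.03, -0.001], 1], [[0, -0.002, 0], [-0.013, 0.06, -0.001], 1], [[0, -0.002, 0], [-0.013, 0.09, -0.001], 1], [[0, -0.002, 0], [-0.013, 0.12, -0.001], 1], [[0, -0.002, 0], [-0.013, 0.137, -0.001], 1], [[0, -0.002, 0], [-0.013, 0.143, -0.001], 1], [[0, -0.002, 0], [-0.013, 0.143, -0.001], 1], [[0, -0.002, 0], [-0.013, 0.143, -0.001], 1]])

```text
time: 2.1
eef_pos: [0.5014, -0.3427, 0.0587]
tcp_rot: [-0.124, -0.696, 0.697, 0.123]
contact_force: [-0.5, 0.0, -0.9]
opening: 1.003
```

Run:
```python
from h import *
plan([0.5015,-0.3415,0.058],-0.35)
c=cam('wrist');cv2.imwrite('pics/w4.png',c['pixels'])
```

```text
t 2.1 pos [ 0.5014 -0.3427  0.0587] dir -0.3514 down [ 0.001 -0.001 -1.   ] q [-0.77  0.33  1.86 -0.    0.95  1.16] F [-0.47  0.05 -0.9 ] op 1.003
[[-0.001, -0.0014, -0.001], [0.0004, 0.0007, -0.0011]]
```

View pics/w4.png

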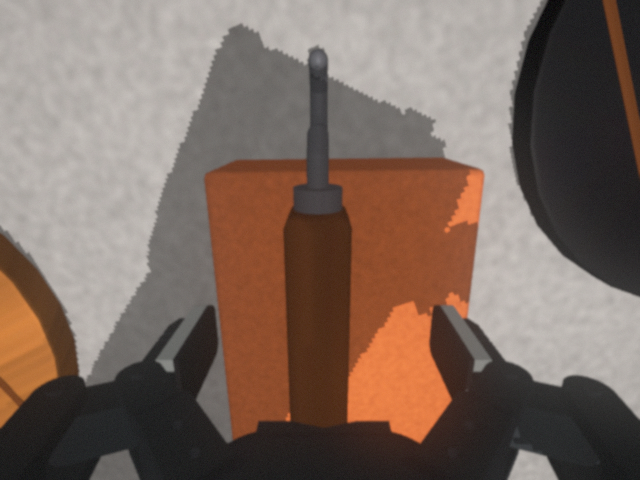

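The fingers straddle the handle, which is centred at column 318, and the hook tip is at (317,60). I close the gripper.

>>> jog_arm(deltas=[[[0, 0, 0], [0, 0, 0], 0], [[0, 0, 0], [0, 0, 0], 0], [[0, 0, 0], [0, 0, 0], 0], [[0, 0, 0], [0, 0, 0], 0], [[0, 0, 0], [0, 0, 0], 0], [[0, 0, 0], [0, 0, 0], 0], [[0, 0, 0], [0, 0, 0], 0], [[0, 0, 0], [0, 0, 0], 0], [[0, 0, 0], [0, 0, 0], 0], [[0, 0, 0], [0, 0, 0], 0]], force=110)

```text
time: 2.98
eef_pos: [0.5025, -0.3433, 0.0605]
tcp_rot: [-0.125, -0.695, 0.697, 0.122]
contact_force: [-0.7, -0.2, 6.0]
opening: 0.254
```

Run:
```python
from h import *
plan([0.5015,-0.3415,0.20],-0.35)
```

```text
t 2.9833 pos [ 0.5025 -0.3433  0.0605] dir -0.351 down [ 0.003 -0.003 -1.   ] q [-0.77  0.33  1.86 -0.    0.95  1.16] F [-0.67 -0.17  5.96] op 0.254
[[-0.0021, -0.001, -0.0038], [0.001, -0.1395, -0.0011]]
```

>>> jog_arm(deltas=[[[0, 0, 0], [0, -0.005, 0], 0], [[0, 0, 0], [0, -0.02, 0], 0], [[0, 0, 0], [0, -0.05, 0], 0], [[0, 0, 0], [0, -0.08, 0], 0], [[0, 0, 0], [0, -0.11, 0], 0], [[0, 0, 0], [0, -0.14, 0], 0], [[0, 0, 0], [0, -0.17, 0], 0], [[0, 0, 0], [0, -0.2, 0], 0], [[0, 0, 0], [0, -0.23, 0], 0], [[0, 0, 0], [0, -0.24, 0], 0]])

```text
time: 3.82
eef_pos: [0.5027, -0.3434, 0.3053]
tcp_rot: [-0.127, -0.694, 0.699, 0.12]
contact_force: [0.4, 0.7, -1.6]
opening: 0.257
```

Run:
```python
from h import *
for i in range(6): ctrl.read_camera('wrist')
c=cam('wrist');cv2.imwrite('pics/w5.png',c['pixels']);np.savez('w5.npz',**c)
W=cloud(c);Tt=c['T']@np.linalg.inv(c['mount']);V=(W-Tt[:3,3])@Tt[:3,:3]
print(Tt.round(3))
for v in range(20,260,8):
    row=c['range_z'][v,290:350]; k=np.nanargmin(np.where(row>0,row,9));print(v,290+k,V[v,290+k].round(4))
```

```text
[[-0.939 -0.002 -0.344  0.501]
 [ 0.344  0.001 -0.939 -0.342]
 [ 0.002 -1.    -0.     0.297]
 [ 0.     0.     0.     1.   ]]
20 299 [-0.1779  0.2956 -0.0246]
28 316 [-0.1705  0.2959 -0.0068]
36 344 [-0.163   0.2958  0.0229]
44 309 [-0.1553  0.2959 -0.0143]
52 324 [-0.1035  0.0194  0.0012]
60 324 [-0.1003  0.0168  0.0012]
68 327 [-0.0975  0.0174  0.0024]
76 323 [-0.0951  0.0224  0.0008]
84 321 [-0.0926  0.0291 -0.0001]
92 320 [-0.0896  0.0321 -0.0005]
100 325 [-0.0863  0.0326  0.0017]
108 320 [-0.083   0.0331 -0.0005]
116 324 [-0.0796  0.033   0.0013]
124 323 [-0.0762  0.0285  0.0008]
132 319 [-0.0737 -0.0038 -0.0006]
140 319 [-0.071  -0.006  -0.0006]
148 325 [-0.0684 -0.0084  0.0015]
156 319 [-0.0658 -0.0103 -0.0006]
164 323 [-0.0632 -0.0113  0.0008]
172 319 [-0.0603 -0.0108 -0.0006]
180 326 [-0.0576 -0.0118  0.0019]
188 324 [-0.0547 -0.0114  0.0012]
196 322 [-0.0528 -0.0164  0.0005]
204 332 [-0.05   -0.0162  0.004 ]
212 327 [-0.0473 -0.0168  0.0023]
220 312 [-0.0454 -0.0205 -0.0029]
228 303 [-0.0429 -0.0219 -0.0059]
236 315 [-0.0404 -0.0228 -0.0018]
244 346 [-0.0374 -0.0224  0.0088]
252 334 [-0.0347 -0.0231  0.0047]
```

View pics/w5.png

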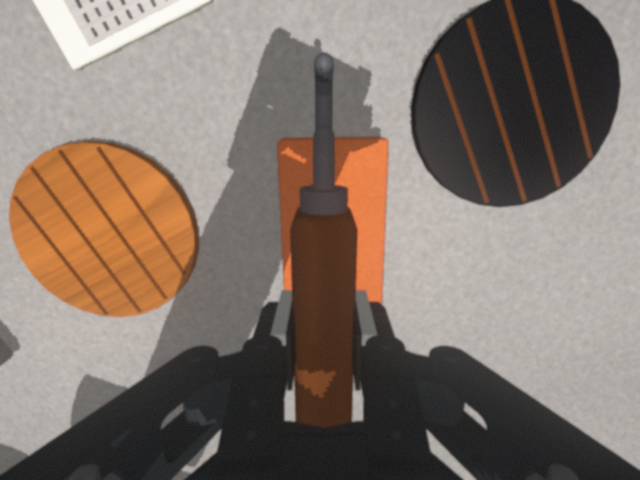

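The lifter is held level. In the tool frame the lip top is at x −0.101, y 0.017 and the foot top at y 0.033, so the hook point is about (−0.084, 0.029, 0.001), which matches the drawing. Next I go to the pot by way of a midpoint.

Run:
```python
from h import *
plan([0.50,-0.02,0.33],-0.1)
```

```text
t 4.1667 pos [ 0.5009 -0.3417  0.297 ] dir -0.3511 down [-0.001  0.001 -1.   ] q [-0.77  0.09  1.68 -0.    1.37  1.16] F [ 0.27  0.41 -1.73] op 0.259
[[0.0003, -0.2511, 0.0013], [0.1116, -0.0328, -0.3018]]
```

>>> jog_arm(deltas=[[[0, -0.02, 0], [0.007, -0.01, -0.02], 0], [[0, -0.06, 0], [0.02, -0.033, -0.055], 0], [[0, -0.1, 0], [0.035, -0.033, -0.095], 0], [[0, -0.14, 0], [0.05, -0.033, -0.135], 0], [[0, -0.17, 0], [0.065, -0.033, -0.175], 0], [[0, -0.2, 0], [0.08, -0.033, -0.215], 0], [[0, -0.23, 0], [0.095, -0.033, -0.255], 0], [[0, -0.25, 0], [0.108, -0.033, -0.29], 0], [[0, -0.25, 0], [0.112, -0.033, -0.302], 0]])

```text
time: 4.92
eef_pos: [0.4985, -0.015, 0.3285]
tcp_rot: [0.033, 0.708, -0.705, -0.036]
contact_force: [-0.5, -0.0, -2.2]
opening: 0.254
```

Run:
```python
from h import *
plan([0.42,0.29,0.33],0.14)
```

```text
t 4.9167 pos [ 0.4985 -0.015   0.3285] dir -0.0966 down [-0.004  0.004 -1.   ] q [-0.24 -0.17  1.88  0.    1.44  1.43] F [-0.54 -0.03 -2.16] op 0.254
[[0.0038, -0.2366, 0.0038], [0.1075, -0.0001, -0.2961]]
```

>>> jog_arm(deltas=[[[0.004, -0.02, 0], [0.01, 0, -0.025], 0], [[0.004, -0.05, 0], [0.022, 0, -0.06], 0], [[0.004, -0.08, 0], [0.036, 0, -0.1], 0], [[0.004, -0.12, 0], [0.05, 0, -0.14], 0], [[0.004, -0.15, 0], [0.065, 0, -0.18], 0], [[0.004, -0.18, 0], [0.08, 0, -0.22], 0], [[0.004, -0.21, 0], [0.094, 0, -0.26], 0], [[0.004, -0.235, 0], [0.104, 0, -0.288], 0], [[0.004, -0.236, 0.002], [0.107, 0, -0.296], 0], [[0.004, -0.236, 0.002], [0.107, 0, -0.296], 0]])

```text
time: 5.75
eef_pos: [0.4191, 0.2916, 0.3281]
tcp_rot: [0.052, -0.705, 0.706, -0.049]
contact_force: [-0.1, 0.2, -3.0]
opening: 0.256
```

Run:
```python
from h import *
for i in range(4): ctrl.read_camera('wrist')
c=cam('wrist');cv2.imwrite('pics/w6.png',c['pixels']);np.savez('w6.npz',W=cloud(c),**c)
plan([0.42,0.29,0.33],0.14)
t=cam('top');cv2.imwrite('pics/t6.png',t['pixels'][120:300,150:420]);np.savez('t6.npz',W=cloud(t),**t)
W=cloud(c);zz=W[...,2]
m=(zz>0.226)&(zz<0.246)&(W[...,0]>.46);q=W[m];print(len(q))
v,u=np.where(m);print(u.min(),u.max(),v.min(),v.max())
from collections import Counter
cv2.imwrite('pics/m6.png',(m*255).astype(np.uint8))
```

```text
t 6.0 pos [0.421  0.2885 0.3295] dir 0.137 down [-0.002 -0.001 -1.   ] q [ 0.4  -0.14  1.85 -0.    1.43  1.84] F [-0.33 -0.   -1.4 ] op 0.26
[[-0.0007, -0.003, 0.0024], [0.0008, -0.0005, -0.0017]]
2916
258 431 1 25
```

View pics/w6.png

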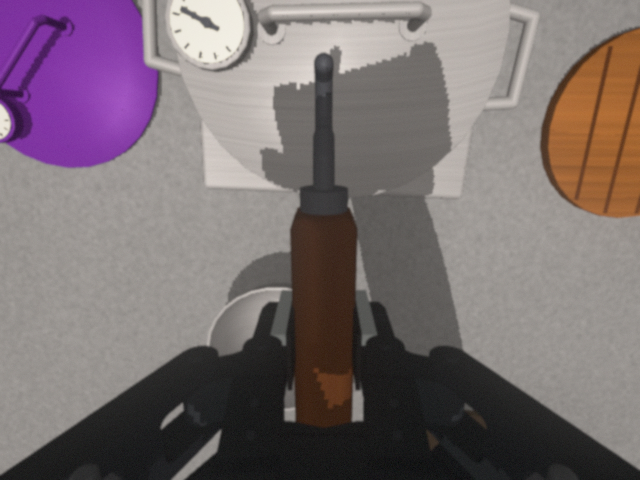

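View pics/m6.png

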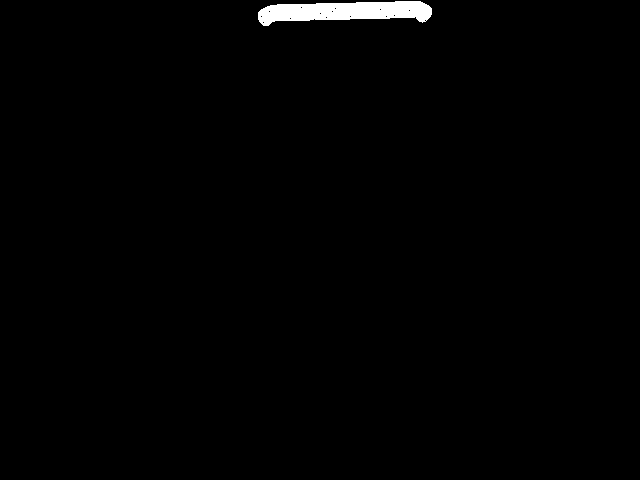

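The wrist view shows the loop bar from (262,14) to (430,9), with the dial on its left (+y) at (208,27). The hook tip is at (323,62). I fit the bar from the depth data.

Run:
```python
from h import *
d=np.load('w6.npz');W=d['W'];zz=W[...,2]
m=(zz>0.226)&(zz<0.246)&(W[...,0]>.46);q=W[m]
r=cv2.minAreaRect(q[:,:2].astype(np.float32)*1000);print(r,cv2.boxPoints(r).round(1).tolist())
vx,vy,x0,y0=cv2.fitLine(q[:,:2].astype(np.float32),cv2.DIST_HUBER,0,.001,.001).ravel();a=np.array([vx,vy])*np.sign(vy)
t=(q[:,:2]-[x0,y0])@a; mid=np.array([x0,y0])+a*(np.percentile(t,.3)+np.percentile(t,99.7))/2
print('ends',np.percentile(t,[.3,99.7]),'mid',mid,'yaw',np.arctan2(-a[0],a[1]),'z top',np.percentile(q[:,2],[50,90]))
# dial face
hsv=cv2.cvtColor(d['pixels'],cv2.COLOR_BGR2HSV)
m2=(np.hypot(np.mgrid[:480,:640][1]-208,np.mgrid[:480,:640][0]-27)<32)&(hsv[...,2]>170)
q2=W[m2];print('dial',np.nanmean(q2,0),(np.nanmin(q2,0)),np.nanmax(q2,0))
dd=np.nanmean(q2,0)[:2]-mid;print('dial rel',dd,np.linalg.norm(dd),np.arctan2(-dd[0],dd[1]))
# dome
m3=(zz>.17)&(zz<.21);print('dome z max',np.nanpercentile(zz[m3],[50,99]))
d=np.load('t6.npz');W=d['W'];zz=W[...,2]
c={k:d[k] for k in ['fx','fy','cx','cy','T']}
```

```text
((556.4293212890625, 294.2513427734375), (8.506464004516602, 99.36805725097656), 9.292438507080078) [[544.2000122070312, 342.6000061035156], [560.2999877929688, 244.5], [568.5999755859375, 245.89999389648438], [552.5999755859375, 344.0]]
ends [-0.03647174  0.06108817] mid [0.55558743 0.29441901] yaw 0.16559371 z top [0.24016959 0.24156548]
dial [0.53984627 0.37389469 0.22096132] [0.52309135 0.35553451 0.21800629] [0.55636943 0.39340598 0.2236944 ]
dial rel [-0.01574116  0.07947568] 0.08101955243206435 0.19553202526598937
dome z max [0.19527859 0.20183555]
```

```bash
cat >> h.py <<'E'
HK=np.array([-0.084,0.029,0.001])
def hookplan(pos,dirang,steps=1):
    x=-np.array([np.cos(dirang),np.sin(dirang),0]);y=np.array([0,0,-1.]);z=np.cross(x,y)
    plan(np.array(pos)-np.stack([x,y,z],1)@HK,dirang,steps)
MID=np.array([0.556,0.2943,0.2376]);YAW=0.165
EX=np.array([np.cos(YAW),np.sin(YAW),0]);EY=np.array([-np.sin(YAW),np.cos(YAW),0])
def lidpt(x,y,z): return MID+EX*x+EY*y+np.array([0,0,z-MID[2]])
E
python3 - <<'E'
from h import *
hookplan(lidpt(-.05,.019,.218),YAW)
E
```

```text
t 6.05 pos [0.4211 0.2885 0.3297] dir 0.1369 down [-0.002 -0.001 -1.   ] q [ 0.4  -0.14  1.85  0.    1.43  1.84] F [ 0.52 -0.17 -1.24] op 0.259
[[-0.0004, -0.0281, 0.0021], [-0.0001, 0.0827, -0.0036]]
```

>>> jog_arm(deltas=[[[0, -0.028, 0.002], [0, 0.015, -0.004], 0], [[0, -0.028, 0.002], [0, 0.035, -0.004], 0], [[0, -0.028, 0.002], [0, 0.055, -0.004], 0], [[0, -0.028, 0.002], [0, 0.072, -0.004], 0], [[0, -0.028, 0.002], [0, 0.08, -0.004], 0], [[0, -0.028, 0.002], [0, 0.083, -0.004], 0], [[0, -0.028, 0.002], [0, 0.083, -0.004], 0], [[0, -0.028, 0.002], [0, 0.083, -0.004], 0]])

```text
time: 6.72
eef_pos: [0.4212, 0.2923, 0.2479]
tcp_rot: [-0.057, 0.705, -0.705, 0.059]
contact_force: [-0.4, 0.3, -1.1]
opening: 0.256
```

Run:
```python
from h import *
ctrl.read_camera('wrist')
c=cam('wrist');cv2.imwrite('pics/w7.png',c['pixels']);W=cloud(c)
Tt=c['T']@np.linalg.inv(c['mount']);V=(W-Tt[:3,3])@Tt[:3,:3]
for v in range(40,130,8):
    row=c['range_z'][v,300:346]; k=np.nanargmin(np.where(row>0,row,9));print(v,300+k,V[v,300+k].round(4),W[v,300+k].round(4))
hookplan(lidpt(0,.019,.218),YAW)
s=cam('side');cv2.imwrite('pics/s7.png',cv2.resize(s['pixels'][140:280,220:420],None,fx=4,fy=4))
```

```text
40 339 [-0.1124  0.0465  0.0079] [0.5335 0.3031 0.2021]
48 332 [-0.1091  0.0466  0.0047] [0.5297 0.3057 0.202 ]
56 322 [-0.1012  0.0166  0.0002] [0.5212 0.3088 0.232 ]
64 325 [-0.0983  0.0165  0.0014] [0.5186 0.3072 0.232 ]
72 323 [-0.0958  0.0191  0.0006] [0.5159 0.3076 0.2294]
80 322 [-0.0935  0.0269  0.0002] [0.5136 0.3076 0.2216]
88 321 [-0.0907  0.0305 -0.0002] [0.5107 0.3076 0.218 ]
96 321 [-0.0875  0.0317 -0.0003] [0.5076 0.3071 0.2168]
104 328 [-0.0842  0.0331  0.0029] [0.5049 0.3035 0.2154]
112 326 [-0.0808  0.033   0.002 ] [0.5014 0.3038 0.2154]
120 323 [-0.0774  0.0305  0.0006] [0.4978 0.3046 0.2179]
128 326 [-0.0746 -0.0018  0.0018] [0.4952 0.303  0.2503]
t 6.8167 pos [0.4212 0.2926 0.2483] dir 0.1646 down [ 0.003  0.001 -1.   ] q [ 0.41 -0.09  1.95 -0.    1.28  1.82] F [ 0.22  0.17 -1.89] op 0.253
[[0.0003, -0.0004, -0.0026], [-0.0492, 0.0015, 0.0005]]
```

View pics/w7.png

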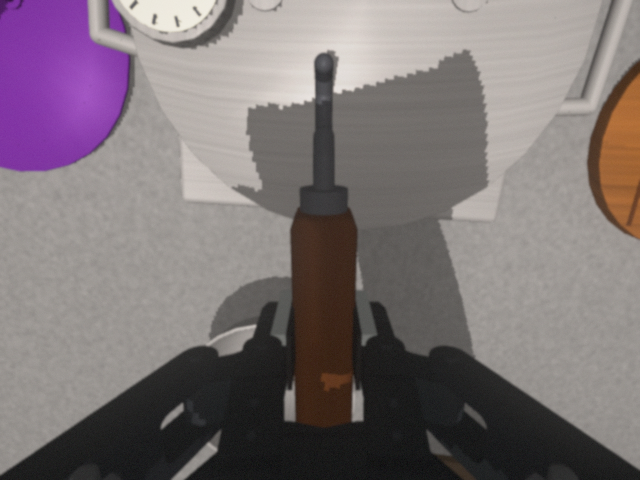

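View pics/s7.png

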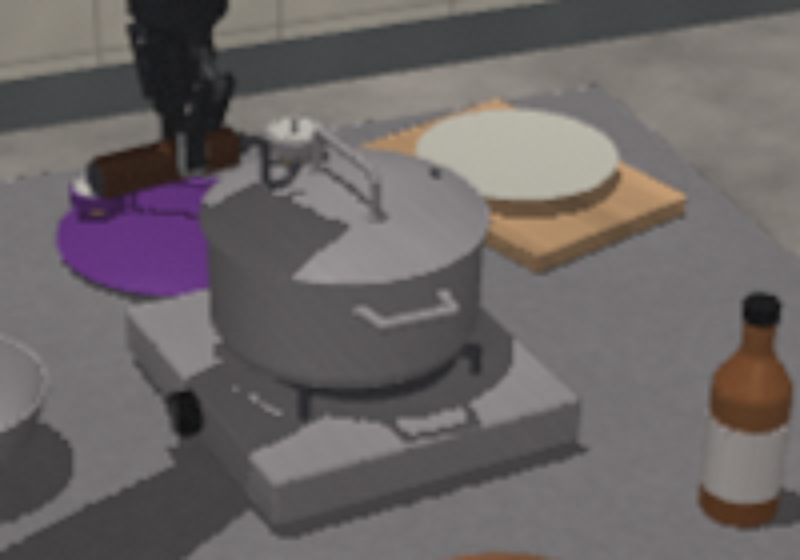

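The hook is in front of the loop. The lip top is at 0.232 with the bar's underside near 0.2336, so I go 2 mm lower and slide in.

>>> jog_arm(deltas=[[[0, 0, -0.003], [0, 0.002, 0.0005], 0], [[0, 0, -0.003], [-0.003, 0.002, 0.0005], 0], [[0, 0, -0.003], [-0.009, 0.002, 0.0005], 0], [[0, 0, -0.003], [-0.016, 0.002, 0.0005], 0], [[0, 0, -0.003], [-0.023, 0.002, 0.0005], 0], [[0, 0, -0.003], [-0.031, 0.002, 0.0005], 0], [[0, 0, -0.003], [-0.039, 0.002, 0.0005], 0], [[0, 0, -0.003], [-0.045, 0.002, 0.0005], 0], [[0, 0, -0.003], [-0.049, 0.002, 0.0005], 0], [[0, 0, -0.003], [-0.049, 0.002, 0.0005], 0]])

```text
time: 7.7
eef_pos: [0.4704, 0.3002, 0.2462]
tcp_rot: [-0.058, 0.705, -0.705, 0.058]
contact_force: [-0.1, -0.3, -1.8]
opening: 0.26
```

Run:
```python
from h import *
ctrl.read_camera('wrist');ctrl.read_camera('wrist')
hookplan(lidpt(0,.019,.218),YAW)
c=cam('wrist');cv2.imwrite('pics/w8.png',c['pixels'])
s=cam('side');cv2.imwrite('pics/s8.png',cv2.resize(s['pixels'][140:280,220:420],None,fx=4,fy=4))
```

```text
t 7.8 pos [0.4695 0.3002 0.2461] dir 0.1646 down [-0.001 -0.    -1.   ] q [0.39 0.02 1.85 0.   1.27 1.79] F [ 0.18 -0.13 -1.  ] op 0.261
[[0.0001, -0.0004, 0.0012], [-0.0003, -0.0009, -0.0]]
```

View pics/w8.png

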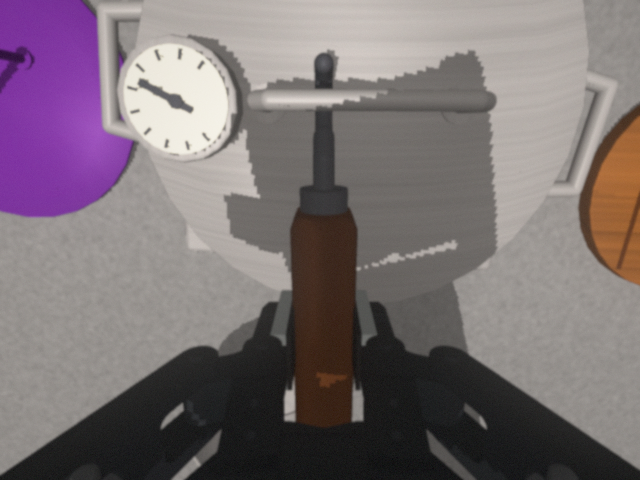

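View pics/s8.png

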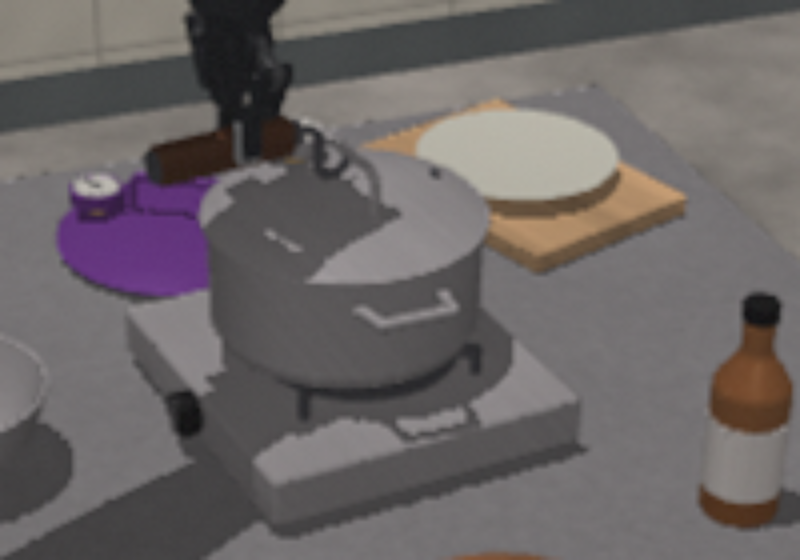

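The hook is under the bar: bar at row 100, lip tip beyond it at row 60, neck behind, about 20 mm toward the dial. I raise it gently to a few mm off the rim and measure.

```bash
cat >> h.py <<'E'
def tilt(tag=None,n=2):
    for i in range(n-1): ctrl.read_camera('wrist')
    c=cam('wrist')
    if tag: cv2.imwrite(f'pics/{tag}.png',c['pixels'])
    W=cloud(c);Tt=c['T']@np.linalg.inv(c['mount']);V=(W-Tt[:3,3])@Tt[:3,:3]
    m=(np.abs(V[...,0]+.084)<.016)&(V[...,1]<.036)&(V[...,1]>-.005)&(np.abs(V[...,2])>.012)&(np.abs(V[...,2])<.075)
    q=W[m];v=V[m]; s=-v[:,2]  # + towards lid +y
    lo,hi=np.percentile(s,[.5,99.5])
    S=[];Z=[];X=[]
    for b in np.arange(lo+.01,hi-.01,.003):
        k=(s>=b)&(s<b+.003)
        if k.sum()>8: S.append(b+.0015);Z.append(np.percentile(q[k,2],85));X.append(np.median(v[k,0]))
    f=np.polyfit(S,Z,1);r=np.std(np.array(Z)-np.polyval(f,S))
    print('bar: ends',round(lo,4),round(hi,4),'mid off',round((lo+hi)/2,4),'tilt(+ = dial side up)',round(f[0],4),'ztop@hook',round(f[1],4),'res',round(r,4),'x',np.median(X).round(4))
    # dial plane
    hsv=cv2.cvtColor(c['pixels'],cv2.COLOR_BGR2HSV)
    m=((hsv[...,2]>150)&(hsv[...,1]<50)&(W[...,2]>MID[2]-.03)&(np.abs(V[...,0]+.084)<.03)&(V[...,2]<-.03)&(~np.isnan(W[...,2]))).astype(np.uint8)
    nl,L,stt,ce=cv2.connectedComponentsWithStats(m)
    if nl>1:
        k=1+np.argmax(stt[1:,4]);q=W[L==k];cc=np.median(q,0);q=q[np.abs(q[:,2]-cc[2])<.012]
        A=np.c_[q[:,:2]-cc[:2],np.ones(len(q))];g=np.linalg.lstsq(A,q[:,2],rcond=None)[0]
        R0=Tt[:3,:3];ex=-R0[:2,0];ey=-R0[:2,2]
        print('dial n',len(q),'c',cc.round(4),'slope along lid x',round(g[:2]@ex,4),'along lid y',round(g[:2]@ey,4))
    s_=ctrl.get_state();print('t',round(s_['time'],2),'tcp',np.round(s_['eef_pos'],4),'F',np.round(s_['contact_force'],2),'M',np.round(s_['wrist_torque'],3))
    return c
E
python3 - <<'E'
from h import *
tilt();tilt()
E
```

```text
bar: ends -0.0665 0.0747 mid off 0.0041 tilt(+ = dial side up) -0.1994 ztop@hook 0.2355 res 0.0051 x -0.085
dial n 10894 c [0.5445 0.3748 0.2209] slope along lid x -0.0015 along lid y 0.0003
t 8.0 tcp [0.4692 0.3002 0.2464] F [-0.53  0.66 -1.05] M [ 0.034 -0.011  0.036]
bar: ends -0.0667 0.0747 mid off 0.004 tilt(+ = dial side up) -0.1998 ztop@hook 0.2355 res 0.0051 x -0.0849
dial n 10881 c [0.5445 0.3747 0.2209] slope along lid x -0.0018 along lid y -0.0007
t 8.1 tcp [0.4693 0.3002 0.2464] F [ 0.23 -0.02 -0.92] M [-0.054 -0.012 -0.015]
```

```bash
sed -i 's/(np.abs(V\[...,2\])<.075)/(V[...,2]<.075)\&(V[...,2]>-.031)/' h.py
python3 - <<'E'
from h import *
tilt()
E
```

```text
bar: ends -0.0682 0.0285 mid off -0.0199 tilt(+ = dial side up) -0.0003 ztop@hook 0.2415 res 0.0001 x -0.0849
dial n 10865 c [0.5445 0.3747 0.2209] slope along lid x -0.0013 along lid y 0.0
t 8.2 tcp [0.4694 0.3002 0.2465] F [-0.32  0.9  -1.16] M [0.042 0.028 0.014]
```

>>> jog_arm(deltas=[[[0, 0, 0], [0, -0.004, 0], 0], [[0, 0, 0], [0, -0.01, 0], 0], [[0, 0, 0], [0, -0.016, 0], 0], [[0, 0, 0], [0, -0.019, 0], 0], [[0, 0, 0], [0, -0.021, 0], 0], [[0, 0, 0], [0, -0.0225, 0], 0], [[0, 0, 0], [0, -0.0235, 0], 0], [[0, 0, 0], [0, -0.0245, 0], 0], [[0, 0, 0], [0, -0.0245, 0], 0]])

```text
time: 8.95
eef_pos: [0.4687, 0.3, 0.2699]
tcp_rot: [0.059, -0.704, 0.705, -0.057]
contact_force: [0.9, 0.2, -7.0]
opening: 0.257
```

Run:
```python
from h import *
tilt('w9')
```

```text
bar: ends -0.0686 0.0278 mid off -0.0204 tilt(+ = dial side up) -0.0164 ztop@hook 0.2432 res 0.0001 x -0.0836
dial n 8399 c [0.5431 0.3739 0.2214] slope along lid x -0.0011 along lid y -0.0187
t 9.05 tcp [0.4689 0.3    0.2701] F [-0.53  0.06 -6.67] M [-0.042  0.429  0.022]
```

The measurement is clean: the dial side stays low at −0.0165 rad while the hook is about 2 mm up. I raise it 4 mm more to see whether it comes free.

>>> jog_arm(deltas=[[[0, 0, 0], [0, -0.001, 0], 0], [[0, 0, 0], [0, -0.002, 0], 0], [[0, 0, 0], [0, -0.003, 0], 0], [[0, 0, 0], [0, -0.004, 0], 0], [[0, 0, 0], [0, -0.004, 0], 0]])

```text
time: 9.47
eef_pos: [0.469, 0.3001, 0.2745]
tcp_rot: [0.059, -0.705, 0.705, -0.058]
contact_force: [0.4, 1.1, -6.8]
opening: 0.253
```

Run:
```python
from h import *
tilt('w10')
```

```text
bar: ends -0.0686 0.0266 mid off -0.021 tilt(+ = dial side up) -0.0671 ztop@hook 0.2477 res 0.0001 x -0.0837
dial n 7923 c [0.5435 0.3731 0.2231] slope along lid x -0.0047 along lid y -0.0673
t 9.57 tcp [0.469  0.3    0.2743] F [-0.46 -0.56 -7.18] M [-0.12   0.385 -0.001]
```

It still rests on the dial side, so the balance point is further toward the dial. I lower it, shift 7 mm toward the dial and try again.

>>> jog_arm(deltas=[[[0, 0, 0], [0, 0.003, 0], 0], [[0, 0, 0], [0, 0.006, 0], 0], [[0, 0, 0], [0, 0.009, 0], 0], [[0, 0, 0], [0, 0.0115, 0], 0], [[0, 0, 0], [0, 0.0125, -0.002], 0], [[0, 0, 0], [0, 0.0125, -0.005], 0], [[0, 0, 0], [0, 0.0125, -0.007], 0], [[0, 0, 0], [0, 0.011, -0.007], 0], [[0, 0, 0], [0, 0.008, -0.007], 0], [[0, 0, 0], [0, 0.006, -0.007], 0]])

```text
time: 10.4
eef_pos: [0.4677, 0.307, 0.2684]
tcp_rot: [0.059, -0.705, 0.705, -0.057]
contact_force: [0.6, 0.9, -5.2]
opening: 0.256
```

Run:
```python
from h import *
tilt('w11')
```

```text
bar: ends -0.0739 0.0211 mid off -0.0264 tilt(+ = dial side up) -0.0005 ztop@hook 0.2416 res 0.0001 x -0.084
dial n 8222 c [0.5435 0.3753 0.2213] slope along lid x -0.0031 along lid y 0.0001
t 10.5 tcp [0.4676 0.307  0.2679] F [ 0.55  0.92 -5.06] M [0.192 0.071 0.15 ]
```

>>> jog_arm(deltas=[[[0, 0, 0], [0, -0.001, 0], 0], [[0, 0, 0], [0, -0.002, 0], 0], [[0, 0, 0], [0, -0.003, 0], 0], [[0, 0, 0], [0, -0.004, 0], 0], [[0, 0, 0], [0, -0.005, 0], 0], [[0, 0, 0], [0, -0.005, 0], 0]])

```text
time: 11.0
eef_pos: [0.4672, 0.3068, 0.2725]
tcp_rot: [0.06, -0.704, 0.705, -0.057]
contact_force: [-0.4, -0.7, -6.5]
opening: 0.254
```

Run:
```python
from h import *
tilt('w12')
```

```text
bar: ends -0.0734 0.0214 mid off -0.026 tilt(+ = dial side up) 0.0247 ztop@hook 0.2454 res 0.0001 x -0.0845
dial n 8414 c [0.5422 0.3753 0.2267] slope along lid x -0.0022 along lid y 0.0266
t 11.1 tcp [0.4673 0.3068 0.2725] F [ 0.58 -0.09 -6.71] M [-0.074  0.447 -0.004]
```

Now the dial side is up +0.026 rad. I raise 3 mm more to tell pivoting from free hanging.

>>> jog_arm(deltas=[[[0, 0, 0], [0, -0.001, 0], 0], [[0, 0, 0], [0, -0.002, 0], 0], [[0, 0, 0], [0, -0.003, 0], 0], [[0, 0, 0], [0, -0.0035, 0], 0], [[0, 0, 0], [0, -0.0035, 0], 0]])

```text
time: 11.52
eef_pos: [0.4674, 0.3069, 0.2764]
tcp_rot: [0.059, -0.705, 0.705, -0.057]
contact_force: [-0.0, -0.6, -6.2]
opening: 0.253
```

Run:
```python
from h import *
tilt('w13')
```

```text
bar: ends -0.0739 0.0211 mid off -0.0264 tilt(+ = dial side up) 0.0281 ztop@hook 0.2495 res 0.0001 x -0.0837
dial n 8448 c [0.5435 0.3755 0.2302] slope along lid x -0.0029 along lid y 0.0226
t 11.62 tcp [0.4673 0.3069 0.2761] F [ 0.6  -1.14 -7.  ] M [-0.048  0.367  0.005]
```

It hangs free with a residual of 0.025 rad, about 1 mm off balance and well inside 0.07. I lift smoothly.

>>> jog_arm(deltas=[[[0, 0, 0], [0, -0.002, 0], 0], [[0, 0, 0], [0, -0.006, 0], 0], [[0, 0, 0], [0, -0.012, 0], 0], [[0, 0, 0], [0, -0.019, 0], 0], [[0, 0, 0], [0, -0.027, 0], 0], [[0, 0, 0], [0, -0.035, 0], 0], [[0, 0, 0], [0, -0.042, 0], 0], [[0, 0, 0], [0, -0.047, 0], 0], [[0, 0, 0], [0, -0.05, 0], 0], [[0, 0, 0], [0, -0.05, 0], 0]])

```text
time: 12.45
eef_pos: [0.4679, 0.307, 0.3273]
tcp_rot: [-0.059, 0.705, -0.705, 0.057]
contact_force: [0.4, 0.2, -6.3]
opening: 0.253
```

Run:
```python
from h import *
tilt('w14',1);tilt('w15',6)
d=np.load('w5.npz');
c=cam('top');im=c['pixels'];cv2.imwrite('pics/t15.png',im[120:300,150:420])
# trivet
hsv=cv2.cvtColor(im,cv2.COLOR_BGR2HSV);W=cloud(c)
d0=np.load('top0.npz');im0=d0['pixels'];hs=cv2.cvtColor(im0,cv2.COLOR_BGR2HSV)
m=cv2.inRange(hs,(5,80,60),(25,255,255));m[:, :300]=0;m[:,395:]=0;m[:180]=0;m[275:]=0
m=cv2.morphologyEx(m,cv2.MORPH_CLOSE,np.ones((7,7)))
ct=max(cv2.findContours(m,cv2.RETR_EXTERNAL,cv2.CHAIN_APPROX_NONE)[0],key=cv2.contourArea)
P=np.array([px2plane(c,u,v,.02) for u,v in ct[:,0]])
print(cv2.minEnclosingCircle(P[:,:2].astype(np.float32)),cv2.fitEllipse((P[:,:2]*1000).astype(np.float32)))
```

```text
bar: ends -0.0737 0.0213 mid off -0.0262 tilt(+ = dial side up) 0.0265 ztop@hook 0.3007 res 0.0001 x -0.0841
dial n 8445 c [0.5414 0.3755 0.2814] slope along lid x -0.0071 along lid y 0.0222
t 12.5 tcp [0.4676 0.3069 0.3265] F [ 0.1  -0.5  -7.56] M [-0.064  0.466  0.036]
bar: ends -0.0737 0.0212 mid off -0.0263 tilt(+ = dial side up) 0.0256 ztop@hook 0.2984 res 0.0001 x -0.0844
dial n 8395 c [0.5405 0.3753 0.2791] slope along lid x -0.0075 along lid y 0.0221
t 12.8 tcp [0.4673 0.3068 0.3255] F [-1.31 -0.94 -6.97] M [-0.055  0.389  0.015]
((0.537697434425354, -0.07469511777162552), 0.10938847064971924) ((537.812255859375, -75.0288314819336), (214.47503662109375, 215.5045928955078), 60.16547775268555)
```

View pics/w15.png

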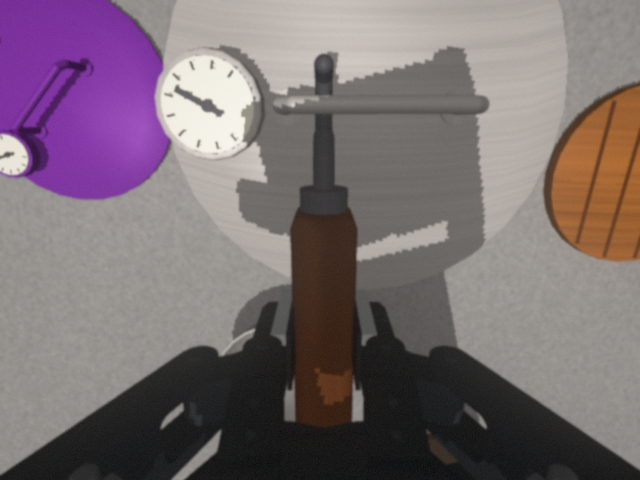

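It hangs level (0.026 rad) and clear of the pot. The trivet centre is (0.538, −0.075), measured radius 0.109. I carry it slowly in five smooth stages while turning the lifter so the final pose is within reach.

```bash
cat >> h.py <<'E'
def stage(k,n=5):
    a=np.array([.467,.307,.165]);b=np.array([.4951,.0022,-.75]);t=a+(b-a)*k/n
    plan([t[0],t[1],.3255],t[2])
E
python3 - <<'E'
from h import *
stage(1)
E
```

```text
t 12.85 pos [0.4674 0.3069 0.3256] dir 0.1649 down [-0.005 -0.001 -1.   ] q [ 0.4  -0.03  1.75  0.    1.42  1.8 ] F [ 0.02  0.56 -7.21] op 0.256
[[-0.0006, 0.1829, 0.0048], [0.0048, 0.0002, 0.0609]]
```

>>> jog_arm(deltas=[[[0, 0.006, 0], [0, 0, 0.002], 0], [[0, 0.018, 0], [0, 0, 0.006], 0], [[0, 0.036, 0], [0.001, 0, 0.012], 0], [[0, 0.063, 0], [0.002, 0, 0.021], 0], [[0, 0.09, 0], [0.002, 0, 0.03], 0], [[0, 0.117, 0], [0.003, 0, 0.039], 0], [[0, 0.144, 0], [0.004, 0, 0.048], 0], [[0, 0.162, 0], [0.004, 0, 0.054], 0], [[0, 0.174, 0], [0.005, 0, 0.059], 0], [[0, 0.182, 0], [0.005, 0, 0.061], 0]])

```text
time: 13.68
eef_pos: [0.4725, 0.2449, 0.3258]
tcp_rot: [-0.005, -0.707, 0.707, 0.008]
contact_force: [0.1, -0.5, -6.6]
opening: 0.258
```

Run:
```python
from h import *
tilt('w16',1)
stage(2)
```

```text
bar: ends -0.0744 0.0201 mid off -0.0271 tilt(+ = dial side up) -0.0464 ztop@hook 0.2989 res 0.0001 x -0.0841
dial n 7481 c [0.56   0.2986 0.2756] slope along lid x -0.0036 along lid y -0.0522
t 13.73 tcp [0.4726 0.245  0.3257] F [ 0.53 -0.62 -7.01] M [-0.065  0.406 -0.038]
t 13.7333 pos [0.4726 0.245  0.3257] dir -0.0192 down [-0.005 -0.001 -1.   ] q [ 0.29 -0.09  1.81  0.    1.42  1.88] F [ 0.53 -0.62 -7.01] op 0.255
[[-0.0017, 0.1818, 0.0044], [-0.0068, 0.0003, 0.0598]]
```

View pics/w16.png

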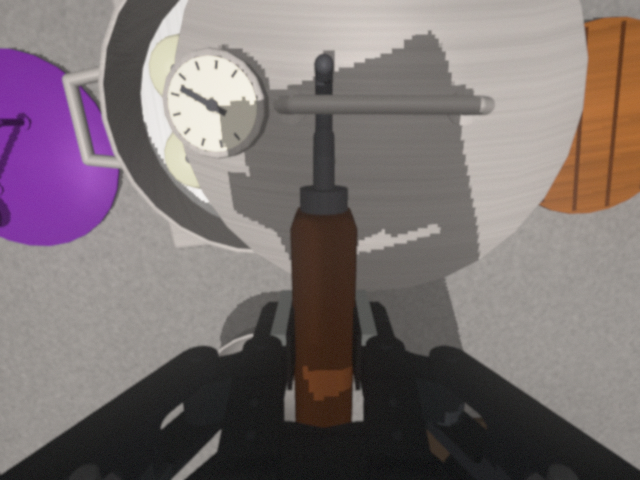

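The lid follows in yaw, with a swing of about 0.05 rad. I let it settle briefly and check.

Run:
```python
from h import *
for i in range(5): tilt(None,1)
```

```text
bar: ends -0.0743 0.0204 mid off -0.027 tilt(+ = dial side up) -0.0262 ztop@hook 0.2988 res 0.0001 x -0.0833
dial n 7770 c [0.5604 0.299  0.2766] slope along lid x -0.0044 along lid y -0.0331
t 13.78 tcp [0.4726 0.2455 0.3257] F [ 0.78  0.75 -6.79] M [0.024 0.398 0.043]
bar: ends -0.0743 0.0207 mid off -0.0268 tilt(+ = dial side up) -0.0037 ztop@hook 0.2987 res 0.0001 x -0.0825
dial n 8058 c [0.5608 0.3001 0.278 ] slope along lid x -0.0023 along lid y -0.0076
t 13.83 tcp [0.4725 0.2459 0.3257] F [-0.16 -0.11 -6.9 ] M [ 0.006  0.433 -0.023]
bar: ends -0.0737 0.0211 mid off -0.0263 tilt(+ = dial side up) 0.0255 ztop@hook 0.2987 res 0.0001 x -0.0818
dial n 8413 c [0.561  0.301  0.2796] slope along lid x -0.0025 along lid y 0.0238
t 13.88 tcp [0.4724 0.2461 0.3257] F [-0.06 -0.02 -7.05] M [0.083 0.43  0.088]
bar: ends -0.0721 0.0213 mid off -0.0254 tilt(+ = dial side up) 0.0561 ztop@hook 0.2988 res 0.0001 x -0.0814
dial n 8707 c [0.5612 0.3018 0.2812] slope along lid x -0.0032 along lid y 0.0512
t 13.93 tcp [0.4724 0.2462 0.3256] F [-0.45 -0.46 -7.58] M [-0.038  0.492 -0.006]
bar: ends -0.0708 0.0213 mid off -0.0247 tilt(+ = dial side up) 0.0789 ztop@hook 0.2988 res 0.0001 x -0.0811
dial n 8882 c [0.5612 0.3023 0.2823] slope along lid x -0.0022 along lid y 0.0752
t 13.98 tcp [0.4724 0.2462 0.3256] F [-0.18  0.68 -6.96] M [ 0.037  0.461 -0.021]
```

The swing reaches +0.08, which is too lively. I let it damp, then continue much slower (about 5 mm per row).

>>> jog_arm(deltas=[[[0, 0, 0], [0, 0, 0], 0], [[0, 0, 0], [0, 0, 0], 0], [[0, 0, 0], [0, 0, 0], 0], [[0, 0, 0], [0, 0, 0], 0], [[0, 0, 0], [0, 0, 0], 0], [[0, 0, 0], [0, 0, 0], 0], [[0, 0, 0], [0, 0, 0], 0], [[0, 0, 0], [0, 0, 0], 0], [[0, 0, 0], [0, 0, 0], 0], [[0, 0, 0], [0, 0, 0], 0]])

```text
time: 14.82
eef_pos: [0.4724, 0.2462, 0.3257]
tcp_rot: [-0.004, -0.707, 0.707, 0.008]
contact_force: [-1.5, -0.8, -6.9]
opening: 0.256
```

Run:
```python
from h import *
for i in range(6): tilt(None,1)
stage(2)
```

```text
bar: ends -0.0737 0.0212 mid off -0.0262 tilt(+ = dial side up) 0.0357 ztop@hook 0.2987 res 0.0001 x -0.0854
dial n 8157 c [0.5599 0.3007 0.2801] slope along lid x -0.0048 along lid y 0.0319
t 14.87 tcp [0.4724 0.2462 0.3257] F [-0.63 -0.2  -6.41] M [ 0.001  0.403 -0.041]
bar: ends -0.0737 0.0212 mid off -0.0262 tilt(+ = dial side up) 0.0336 ztop@hook 0.2988 res 0.0001 x -0.0856
dial n 8074 c [0.5585 0.3018 0.28  ] slope along lid x -0.0059 along lid y 0.0288
t 14.92 tcp [0.4724 0.2462 0.3257] F [ 0.35  0.19 -7.08] M [-0.023  0.443 -0.056]
bar: ends -0.0736 0.0213 mid off -0.0262 tilt(+ = dial side up) 0.027 ztop@hook 0.2986 res 0.0001 x -0.0858
dial n 8062 c [0.5599 0.3005 0.2797] slope along lid x -0.0044 along lid y 0.0248
t 14.97 tcp [0.4724 0.2462 0.3256] F [ 0.44 -0.48 -6.88] M [-0.044  0.377  0.011]
bar: ends -0.0735 0.021 mid off -0.0262 tilt(+ = dial side up) 0.0288 ztop@hook 0.2987 res 0.0001 x -0.0858
dial n 8038 c [0.5583 0.3019 0.2796] slope along lid x -0.0057 along lid y 0.0227
t 15.02 tcp [0.4724 0.2462 0.3256] F [ 0.08 -0.   -6.13] M [-0.038  0.404 -0.024]
bar: ends -0.0736 0.021 mid off -0.0263 tilt(+ = dial side up) 0.0292 ztop@hook 0.2989 res 0.0001 x -0.0858
dial n 8032 c [0.5598 0.3004 0.2795] slope along lid x -0.0056 along lid y 0.0194
t 15.07 tcp [0.4724 0.2462 0.3256] F [-0.01 -0.36 -6.24] M [-0.005  0.394  0.034]
bar: ends -0.0736 0.0212 mid off -0.0262 tilt(+ = dial side up) 0.0296 ztop@hook 0.2988 res 0.0001 x -0.0858
dial n 8024 c [0.5584 0.3018 0.2796] slope along lid x -0.0055 along lid y 0.0225
t 15.12 tcp [0.4724 0.2462 0.3256] F [-0.86  0.93 -6.98] M [-0.032  0.391  0.015]
t 15.1167 pos [0.4724 0.2462 0.3256] dir -0.0165 down [-0.005 -0.001 -1.   ] q [ 0.29 -0.09  1.81  0.    1.42  1.88] F [-0.86  0.93 -6.98] op 0.255
[[-0.0012, 0.1845, 0.0047], [-0.0069, 0.0001, 0.061]]
```

>>> jog_arm(deltas=[[[0, 0.003, 0], [0, 0, 0.001], 0], [[0, 0.009, 0], [0, 0, 0.003], 0], [[0, 0.018, 0], [-0.0005, 0, 0.006], 0], [[0, 0.03, 0], [-0.001, 0, 0.01], 0], [[0, 0.045, 0], [-0.0015, 0, 0.015], 0], [[0, 0.06, 0], [-0.002, 0, 0.02], 0], [[0, 0.075, 0], [-0.0025, 0, 0.025], 0], [[0, 0.09, 0], [-0.003, 0, 0.03], 0], [[0, 0.105, 0], [-0.0035, 0, 0.035], 0], [[0, 0.12, 0], [-0.004, 0, 0.04], 0]])

```text
time: 15.95
eef_pos: [0.4758, 0.2056, 0.3257]
tcp_rot: [-0.047, -0.705, 0.706, 0.05]
contact_force: [0.7, -0.7, -5.9]
opening: 0.253
```

Run:
```python
from h import *
stage(3)
tilt(None,1)
```

```text
t 15.95 pos [0.4758 0.2056 0.3257] dir -0.1382 down [-0.005 -0.001 -1.   ] q [ 0.21 -0.12  1.84  0.    1.43  1.92] F [ 0.66 -0.69 -5.89] op 0.253
[[-0.0018, 0.2458, 0.0044], [-0.0192, 0.0002, 0.0796]]
bar: ends -0.074 0.0209 mid off -0.0265 tilt(+ = dial side up) 0.0206 ztop@hook 0.2988 res 0.0001 x -0.0825
dial n 6827 c [0.5735 0.2531 0.2792] slope along lid x -0.0079 along lid y 0.0152
t 16.0 tcp [0.4759 0.2047 0.3257] F [-0.26 -1.61 -6.84] M [0.003 0.449 0.003]
```

>>> jog_arm(deltas=[[[0, 0.006, 0], [0, 0, 0.002], 0], [[0, 0.015, 0], [-0.001, 0, 0.005], 0], [[0, 0.03, 0], [-0.002, 0, 0.01], 0], [[0, 0.047, 0], [-0.003, 0, 0.0155], 0], [[0, 0.063, 0], [-0.005, 0, 0.021], 0], [[0, 0.08, 0], [-0.006, 0, 0.0265], 0], [[0, 0.096, 0], [-0.008, 0, 0.032], 0], [[0, 0.114, 0], [-0.009, 0, 0.0375], 0], [[0, 0.13, 0], [-0.01, 0, 0.043], 0], [[0, 0.147, 0], [-0.012, 0, 0.0485], 0]])

```text
time: 16.83
eef_pos: [0.481, 0.1545, 0.3258]
tcp_rot: [-0.1, -0.699, 0.701, 0.103]
contact_force: [0.1, -0.4, -7.2]
opening: 0.256
```

Run:
```python
from h import *
stage(4);stage(5)
```

```text
t 16.8333 pos [0.481  0.1545 0.3258] dir -0.2881 down [-0.005 -0.002 -1.   ] q [ 0.11 -0.15  1.87 -0.    1.43  1.97] F [ 0.08 -0.41 -7.25] op 0.256
[[-0.0037, 0.2789, 0.0036], [-0.0341, 0.0004, 0.0851]]
t 16.8333 pos [0.481  0.1545 0.3258] dir -0.2881 down [-0.005 -0.002 -1.   ] q [ 0.11 -0.15  1.87 -0.    1.43  1.97] F [ 0.08 -0.41 -7.25] op 0.256
[[-0.004, 0.4619, 0.0033], [-0.0568, 0.0005, 0.142]]
```

>>> jog_arm(deltas=[[[0, 0.018, 0], [-0.002, 0, 0.0055], 0], [[0, 0.036, 0], [-0.0045, 0, 0.011], 0], [[0, 0.054, 0], [-0.0065, 0, 0.0165], 0], [[0, 0.072, 0], [-0.009, 0, 0.022], 0], [[0, 0.09, 0], [-0.011, 0, 0.0275], 0], [[0, 0.108, 0], [-0.013, 0, 0.033], 0], [[0, 0.126, 0], [-0.0155, 0, 0.0385], 0], [[0, 0.144, 0], [-0.0175, 0, 0.044], 0], [[0, 0.162, 0], [-0.02, 0, 0.0495], 0], [[0, 0.18, 0], [-0.022, 0, 0.055], 0]])

```text
time: 17.67
eef_pos: [0.4866, 0.0949, 0.3258]
tcp_rot: [-0.163, -0.687, 0.689, 0.166]
contact_force: [0.1, -0.6, -6.6]
opening: 0.255
```

Run:
```python
from h import *
stage(5)
```

```text
t 17.6667 pos [0.4866 0.0949 0.3258] dir -0.4699 down [-0.005 -0.002 -1.   ] q [-0.01 -0.18  1.89 -0.    1.43  2.03] F [ 0.05 -0.63 -6.62] op 0.255
[[-0.0042, 0.2801, 0.0027], [-0.0496, 0.0005, 0.0788]]
```

>>> jog_arm(deltas=[[[0, 0.018, 0], [-0.003, 0, 0.005], 0], [[0, 0.036, 0], [-0.0065, 0, 0.01], 0], [[0, 0.054, 0], [-0.0095, 0, 0.015], 0], [[0, 0.072, 0], [-0.0125, 0, 0.02], 0], [[0, 0.09, 0], [-0.016, 0, 0.0255], 0], [[0, 0.108, 0], [-0.019, 0, 0.0305], 0], [[0, 0.126, 0], [-0.0225, 0, 0.0355], 0], [[0, 0.144, 0], [-0.0255, 0, 0.0405], 0], [[0, 0.162, 0], [-0.0285, 0, 0.0455], 0], [[0, 0.18, 0], [-0.032, 0, 0.0505], 0]])

```text
time: 18.5
eef_pos: [0.4922, 0.0348, 0.3259]
tcp_rot: [-0.225, -0.669, 0.671, 0.228]
contact_force: [-0.1, 0.2, -7.1]
opening: 0.254
```

Run:
```python
from h import *
stage(5)
```

```text
t 18.5 pos [0.4922 0.0348 0.3259] dir -0.6517 down [-0.005 -0.002 -1.   ] q [-0.13 -0.18  1.89 -0.    1.43  2.09] F [-0.06  0.21 -7.08] op 0.254
[[-0.0044, 0.0983, 0.0024], [-0.0221, 0.0005, 0.0242]]
```

>>> jog_arm(deltas=[[[0, 0.018, 0], [-0.004, 0, 0.0045], 0], [[0, 0.034, 0], [-0.0075, 0, 0.0085], 0], [[0, 0.05, 0], [-0.011, 0, 0.012], 0], [[0, 0.064, 0], [-0.014, 0, 0.0155], 0], [[0, 0.076, 0], [-0.017, 0, 0.0185], 0], [[0, 0.086, 0], [-0.019, 0, 0.021], 0], [[0, 0.093, 0], [-0.021, 0, 0.023], 0], [[0, 0.097, 0], [-0.022, 0, 0.024], 0], [[0, 0.098, 0], [-0.022, 0, 0.024], 0], [[0, 0.098, 0], [-0.022, 0, 0.024], 0]])

```text
time: 19.33
eef_pos: [0.4952, 0.0025, 0.326]
tcp_rot: [-0.258, -0.657, 0.659, 0.26]
contact_force: [-0.7, 0.5, -6.3]
opening: 0.257
```

Run:
```python
from h import *
tilt(None,3);c=tilt('w20',3);stage(5)
W=cloud(c);Tt=c['T']@np.linalg.inv(c['mount']);V=(W-Tt[:3,3])@Tt[:3,:3]
m=(np.abs(V[...,0]+.084)<.016)&(V[...,1]<.036)&(V[...,1]>.01)&(V[...,2]>-.031)&(V[...,2]<.075)&(np.abs(V[...,2])>.012)
vx,vz,x0,z0=cv2.fitLine(V[m][:,[0,2]].astype(np.float32),cv2.DIST_HUBER,0,.001,.001).ravel();print('bar dir in tool xz',vx,vz)
t=cam('top');cv2.imwrite('pics/t20.png',cv2.resize(t['pixels'][150:310,180:480],None,fx=2.5,fy=2.5))
s=cam('side');cv2.imwrite('pics/s20.png',s['pixels'])
```

```text
bar: ends -0.0735 0.021 mid off -0.0263 tilt(+ = dial side up) 0.0244 ztop@hook 0.2992 res 0.0001 x -0.082
dial n 5985 c [ 0.6047 -0.0226  0.2803] slope along lid x -0.012 along lid y 0.0198
t 19.48 tcp [0.4952 0.0026 0.326 ] F [ 0.28  0.11 -7.12] M [0.266 0.298 0.024]
bar: ends -0.0732 0.0211 mid off -0.026 tilt(+ = dial side up) 0.0348 ztop@hook 0.2992 res 0.0001 x -0.0822
dial n 6247 c [ 0.6042 -0.0221  0.2809] slope along lid x -0.0128 along lid y 0.03
t 19.63 tcp [0.4952 0.0026 0.326 ] F [ 0.2   0.72 -6.66] M [ 0.318  0.303 -0.052]
t 19.6333 pos [0.4952 0.0026 0.326 ] dir -0.7494 down [-0.005 -0.002 -1.   ] q [-0.2  -0.18  1.89 -0.    1.43  2.12] F [ 0.2   0.72 -6.66] op 0.255
[[-0.0044, 0.0006, 0.0022], [-0.0002, 0.0005, 0.0003]]
bar dir in tool xz 0.07617605 0.9970944
```

View pics/w20.png

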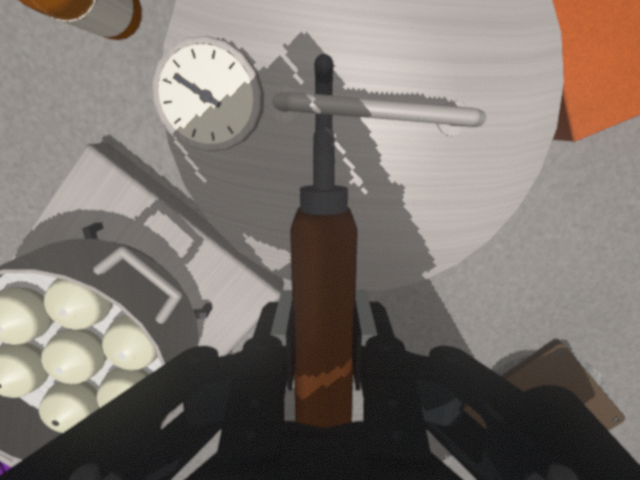

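View pics/t20.png

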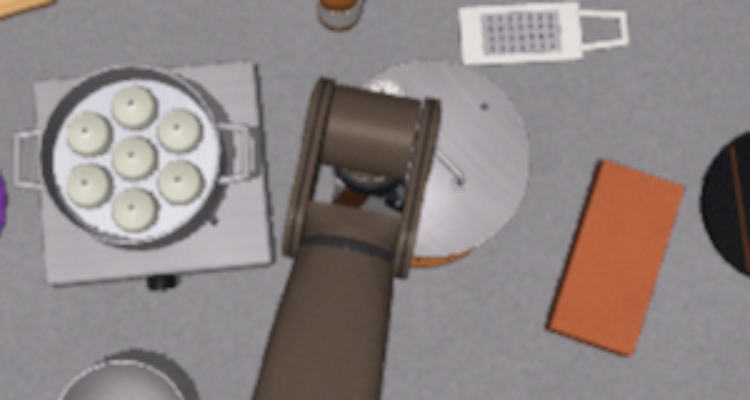

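The lid is over the trivet, computed centre (0.537, −0.072), 3 mm off, and hanging at 0.03 rad. The buns show in the open pot and nothing else has moved. I lower it about 0.208 m, the last part slowly.

>>> jog_arm(deltas=[[[0, 0, 0], [0, 0.002, 0], 0], [[0, 0, 0], [0, 0.006, 0], 0], [[0, 0, 0], [0, 0.013, 0], 0], [[0, 0, 0], [0, 0.022, 0], 0], [[0, 0, 0], [0, 0.032, 0], 0], [[0, 0, 0], [0, 0.043, 0], 0], [[0, 0, 0], [0, 0.054, 0], 0], [[0, 0, 0], [0, 0.065, 0], 0], [[0, 0, 0], [0, 0.076, 0], 0], [[0, 0, 0], [0, 0.087, 0], 0]])

```text
time: 20.57
eef_pos: [0.4946, 0.0024, 0.2376]
tcp_rot: [-0.257, -0.657, 0.659, 0.26]
contact_force: [-0.3, 0.4, -6.8]
opening: 0.258
```

>>> jog_arm(deltas=[[[0, 0, 0], [0, 0.011, 0], 0], [[0, 0, 0], [0, 0.022, 0], 0], [[0, 0, 0], [0, 0.033, 0], 0], [[0, 0, 0], [0, 0.044, 0], 0], [[0, 0, 0], [0, 0.055, 0], 0], [[0, 0, 0], [0, 0.066, 0], 0], [[0, 0, 0], [0, 0.076, 0], 0], [[0, 0, 0], [0, 0.084, 0], 0], [[0, 0, 0], [0, 0.09, 0], 0], [[0, 0, 0], [0, 0.094, 0], 0]])

```text
time: 21.4
eef_pos: [0.4938, 0.0023, 0.1426]
tcp_rot: [-0.257, -0.657, 0.659, 0.261]
contact_force: [-0.5, 0.2, -6.7]
opening: 0.253
```

```bash
cat > w.py <<'E'
import h
h.MID[2]=-1
E
python3 - <<'E'
from h import *
MID[2]=0.08
c=tilt('w21',2)
t=cam('top');cv2.imwrite('pics/t21.png',cv2.resize(t['pixels'][150:310,180:480],None,fx=2.5,fy=2.5))
s=cam('side');cv2.imwrite('pics/s21.png',s['pixels'])
E
```

```text
bar: ends -0.0735 0.0212 mid off -0.0261 tilt(+ = dial side up) 0.0263 ztop@hook 0.1153 res 0.0001 x -0.0832
dial n 5325 c [ 0.6033 -0.0215  0.0962] slope along lid x -0.0138 along lid y 0.015
t 21.5 tcp [0.4937 0.0023 0.1429] F [-0.36  0.69 -7.16] M [0.324 0.324 0.006]
```

View pics/w21.png

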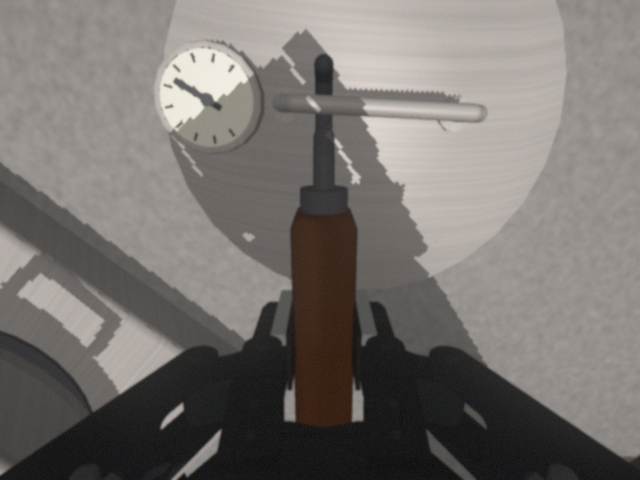

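View pics/s21.png

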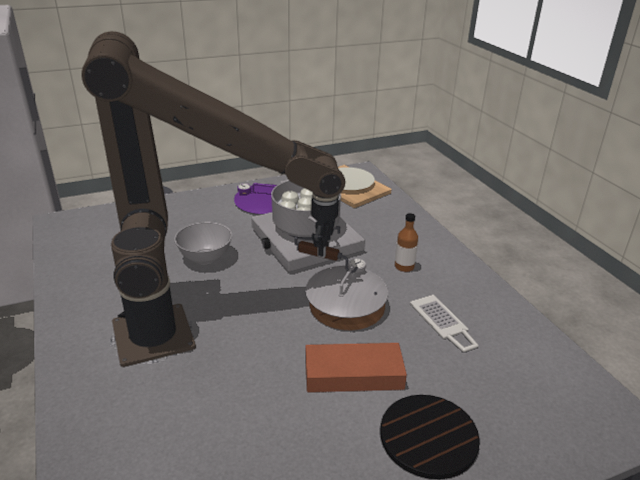

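Side view: the lid hangs level over the wooden trivet at (346,320), about 25 mm to go. I lower the rest slowly.

>>> jog_arm(deltas=[[[0, 0, 0], [0, 0.004, 0], 0], [[0, 0, 0], [0, 0.009, 0], 0], [[0, 0, 0], [0, 0.014, 0], 0], [[0, 0, 0], [0, 0.018, 0], 0], [[0, 0, 0], [0, 0.02, 0], 0], [[0, 0, 0], [0, 0.022, 0], 0], [[0, 0, 0], [0, 0.024, 0], 0], [[0, 0, 0], [0, 0.0255, 0], 0], [[0, 0, 0], [0, 0.027, 0], 0], [[0, 0, 0], [0, 0.0285, 0], 0]])

```text
time: 22.43
eef_pos: [0.4946, 0.002, 0.1157]
tcp_rot: [-0.258, -0.657, 0.659, 0.26]
contact_force: [-1.5, 0.5, -4.2]
opening: 0.254
```

Run:
```python
from h import *
MID[2]=0.06
c=tilt('w22',2)
```

```text
bar: ends -0.0742 0.021 mid off -0.0266 tilt(+ = dial side up) 0.0012 ztop@hook 0.0895 res 0.0001 x -0.0844
dial n 4887 c [ 0.6035 -0.0206  0.0688] slope along lid x -0.0185 along lid y -0.0113
t 22.53 tcp [0.4948 0.0019 0.1158] F [ 0.22  0.11 -5.82] M [ 0.198  0.2   -0.01 ]
```

The lid is down flat (bar tilt 0.001). I lower the hook to the middle of the gap, TCP z ≈ 0.0945.

>>> jog_arm(deltas=[[[0, 0, 0], [0, 0.002, 0], 0], [[0, 0, 0], [0, 0.005, 0], 0], [[0, 0, 0], [0, 0.009, 0], 0], [[0, 0, 0], [0, 0.013, 0], 0], [[0, 0, 0], [0, 0.017, 0], 0], [[0, 0, 0], [0, 0.02, 0], 0], [[0, 0, 0], [0, 0.021, 0], 0], [[0, 0, 0], [0, 0.021, 0], 0]])

```text
time: 23.2
eef_pos: [0.4945, 0.0019, 0.0944]
tcp_rot: [-0.258, -0.657, 0.659, 0.26]
contact_force: [-0.6, -0.1, -2.1]
opening: 0.257
```

Run:
```python
from h import *
MID[2]=0.06
c=tilt('w23',2)
W=cloud(c);Tt=c['T']@np.linalg.inv(c['mount']);V=(W-Tt[:3,3])@Tt[:3,:3];print(Tt[:3,1])
for v in range(30,130,8):
    row=c['range_z'][v,312:336]; k=np.nanargmin(np.where(row>0,row,9));print(v,312+k,V[v,312+k].round(4),W[v,312+k].round(4))
```

```text
bar: ends -0.0738 0.0309 mid off -0.0215 tilt(+ = dial side up) -0.0491 ztop@hook 0.0875 res 0.0014 x -0.0847
dial n 7342 c [ 0.6013 -0.0206  0.0688] slope along lid x -0.0146 along lid y -0.0085
t 23.3 tcp [0.4948 0.0018 0.0949] F [ 0.11 -0.37 -1.11] M [ 0.01  -0.015 -0.05 ]
[-0.00359313 -0.0022823  -0.99999094]
30 332 [-0.1171  0.0458  0.0048] [ 0.577  -0.0816  0.0487]
38 316 [-0.1137  0.0447 -0.0024] [ 0.5794 -0.0739  0.0498]
46 323 [-0.1106  0.0455  0.0008] [ 0.5749 -0.0741  0.049 ]
54 323 [-0.103   0.0184  0.0008] [ 0.5695 -0.0689  0.0762]
62 328 [-0.0999  0.0167  0.0027] [ 0.5659 -0.0682  0.0779]
70 326 [-0.0972  0.0178  0.002 ] [ 0.5644 -0.0658  0.0768]
78 323 [-0.0949  0.0246  0.0008] [ 0.5635 -0.0634  0.0699]
86 327 [-0.0922  0.0296  0.0025] [ 0.5604 -0.0629  0.0649]
94 335 [-0.0875  0.005   0.0052] [ 0.5551 -0.0616  0.0895]
102 313 [-0.0846  0.0043 -0.003 ] [ 0.5586 -0.0536  0.0903]
110 313 [-0.0818  0.0055 -0.003 ] [ 0.5566 -0.0517  0.089 ]
118 319 [-0.0791  0.0317 -0.001 ] [ 0.5531 -0.0513  0.0628]
126 326 [-0.0761 -0.0008  0.0019] [ 0.5491 -0.0514  0.0953]
```

View pics/w23.png

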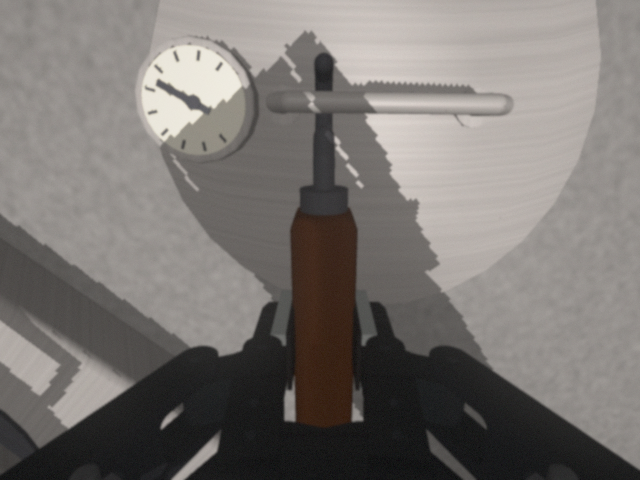

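Free: lip top 0.078, below the bar's underside 0.082; force is back to −1.1 N. I back out straight, then rise.

>>> jog_arm(deltas=[[[0, 0, 0], [0.002, 0, 0], 0], [[0, 0, 0], [0.007, 0, 0], 0], [[0, 0, 0], [0.013, 0, 0], 0], [[0, 0, 0], [0.02, 0, 0], 0], [[0, 0, 0], [0.027, 0, 0], 0], [[0, 0, 0], [0.034, 0, 0], 0], [[0, 0, 0], [0.04, 0, 0], 0], [[0, 0, 0], [0.043, 0, 0], 0], [[0, 0, 0], [0.043, 0, 0], 0]])

```text
time: 24.05
eef_pos: [0.4627, 0.0317, 0.0948]
tcp_rot: [-0.258, -0.657, 0.659, 0.259]
contact_force: [0.2, -1.0, -1.5]
opening: 0.26
```

Run:
```python
from h import *
s=ctrl.get_state();print(np.round(s['eef_pos'],4),np.round(s['contact_force'],2))
c=cam('wrist');cv2.imwrite('pics/w24.png',c['pixels'])
```

```text
[0.4627 0.0317 0.0948] [ 0.18 -1.04 -1.53]
```

View pics/w24.png

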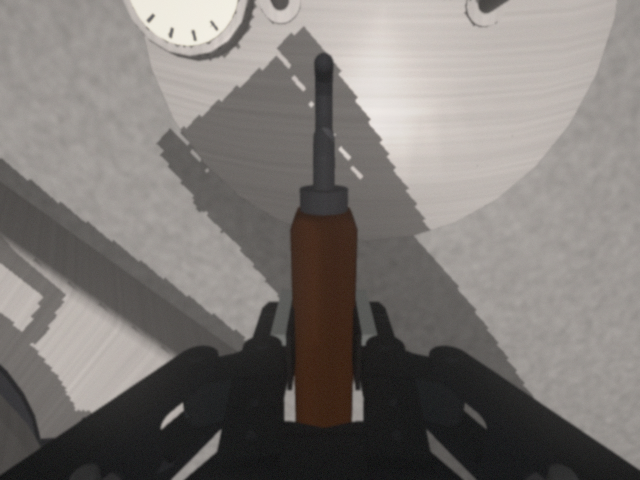

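Unhooked and clear of the loop. I rise and go back over the brick.

>>> jog_arm(deltas=[[[0, 0, 0], [0, -0.01, 0], 0], [[0, 0, 0], [0, -0.03, 0], 0], [[0, 0, 0], [0, -0.055, 0], 0], [[0, 0, 0], [0, -0.08, 0], 0], [[0, 0, 0], [0, -0.105, 0], 0], [[0, 0, 0], [0, -0.125, 0], 0], [[0, 0, 0], [0, -0.13, 0], 0], [[0, 0, 0], [0, -0.13, 0], 0]])

```text
time: 24.77
eef_pos: [0.4649, 0.0314, 0.2276]
tcp_rot: [-0.26, -0.657, 0.659, 0.257]
contact_force: [0.5, 0.4, -2.9]
opening: 0.257
```

Run:
```python
from h import *
plan([0.48,-0.155,.225],-.55)
t=cam('top');cv2.imwrite('pics/t25.png',cv2.resize(t['pixels'][150:310,180:480],None,fx=2.5,fy=2.5))
```

```text
t 24.7667 pos [0.4649 0.0314 0.2276] dir -0.749 down [ 0.002 -0.003 -1.   ] q [-0.15 -0.19  2.08 -0.    1.25  2.17] F [ 0.5   0.42 -2.91] op 0.257
[[-0.0012, -0.199, -0.0039], [-0.1379, 0.0033, 0.1263]]
```

View pics/t25.png

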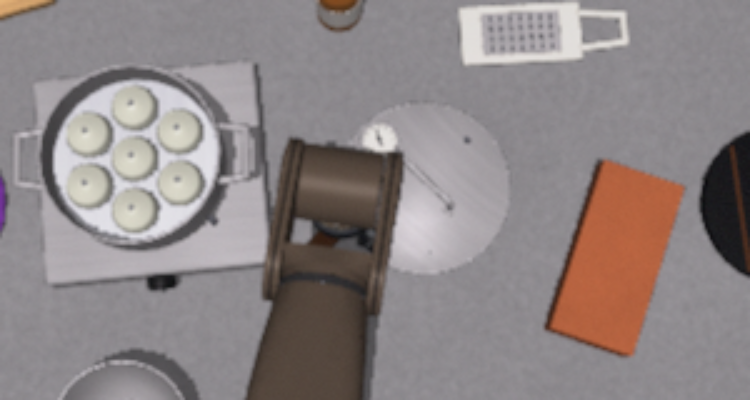

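The lid sits on the trivet at (425,187), with the pot and bystanders undisturbed. I move on toward the brick.

>>> jog_arm(deltas=[[[0, -0.01, 0], [-0.01, 0, 0.01], 0], [[0, -0.04, 0], [-0.03, 0.003, 0.027], 0], [[0, -0.07, 0], [-0.05, 0.003, 0.046], 0], [[0, -0.1, 0], [-0.07, 0.003, 0.064], 0], [[0, -0.13, 0], [-0.09, 0.003, 0.082], 0], [[0, -0.15, 0], [-0.11, 0.003, 0.1], 0], [[0, -0.18, 0], [-0.125, 0.003, 0.115], 0], [[0, -0.2, 0], [-0.136, 0.003, 0.125], 0], [[0, -0.2, 0], [-0.138, 0.003, 0.126], 0]])

```text
time: 25.57
eef_pos: [0.4781, -0.1566, 0.2205]
tcp_rot: [-0.191, -0.679, 0.681, 0.194]
contact_force: [0.1, 0.3, -2.4]
opening: 0.259
```

Run:
```python
from h import *
plan([0.5015,-0.3425,.18],-.345)
```

```text
t 25.5667 pos [ 0.4781 -0.1566  0.2205] dir -0.5514 down [-0.005 -0.002 -1.   ] q [-0.52 -0.09  2.   -0.    1.23  1.61] F [ 0.13  0.35 -2.41] op 0.259
[[-0.0037, -0.2064, 0.004], [-0.1175, 0.0407, 0.1459]]
```

>>> jog_arm(deltas=[[[0, -0.02, 0], [-0.01, 0.002, 0.012], 0], [[0, -0.05, 0], [-0.027, 0.006, 0.034], 0], [[0, -0.08, 0], [-0.045, 0.012, 0.056], 0], [[0, -0.11, 0], [-0.063, 0.018, 0.078], 0], [[0, -0.15, 0], [-0.08, 0.025, 0.1], 0], [[0, -0.18, 0], [-0.098, 0.032, 0.122], 0], [[-0.003, -0.2, 0.004], [-0.11, 0.038, 0.137], 0], [[-0.004, -0.206, 0.004], [-0.1165, 0.0405, 0.145], 0], [[-0.004, -0.206, 0.004], [-0.1175, 0.0405, 0.146], 0], [[-0.004, -0.206, 0.004], [-0.1175, 0.0405, 0.146], 0]])

```text
time: 26.4
eef_pos: [0.5011, -0.3417, 0.1789]
tcp_rot: [0.121, 0.697, -0.696, -0.123]
contact_force: [1.7, 0.0, -1.7]
opening: 0.258
```

Run:
```python
from h import *
for i in range(3): ctrl.read_camera('wrist')
c=cam('wrist');cv2.imwrite('pics/w26.png',c['pixels'])
plan([0.5015,-0.3425,.0615],-.345)
```

```text
t 26.6 pos [ 0.5017 -0.3413  0.1806] dir -0.3444 down [ 0.  0. -1.] q [-0.76  0.18  1.79  0.    1.16  1.15] F [-0.36 -0.16 -2.03] op 0.256
[[0.0004, 0.0006, -0.0003], [-0.0002, 0.1191, 0.0012]]
```

View pics/w26.png

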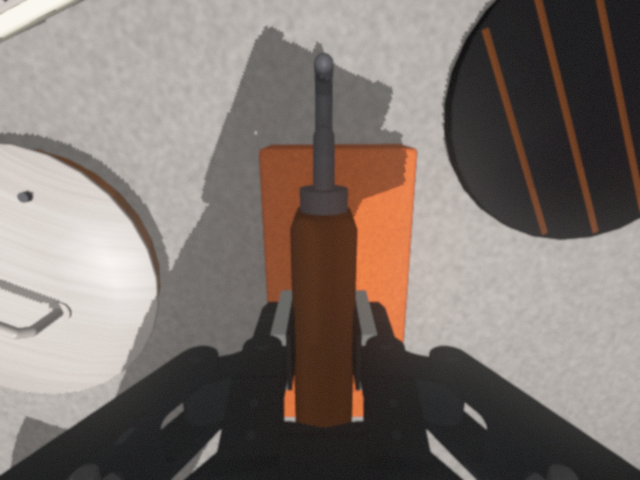

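The lifter is aligned over the brick, with the hook at (323,65) beyond its front edge at row 148. I lower it.

>>> jog_arm(deltas=[[[0, 0, 0], [0, 0.015, 0.001], 0], [[0, 0, 0], [0, 0.04, 0.001], 0], [[0, 0, 0], [0, 0.065, 0.001], 0], [[0, 0, 0], [0, 0.09, 0.001], 0], [[0, 0, 0], [0, 0.105, 0.001], 0], [[0, 0, 0], [0, 0.112, 0.001], 0], [[0, 0, 0], [0, 0.116, 0.001], 0], [[0, 0, 0], [0, 0.119, 0.001], 0], [[0, 0, 0], [0, 0.119, 0.001], 0], [[0, 0, 0], [0, 0.119, 0.001], 0]])

```text
time: 27.43
eef_pos: [0.5022, -0.3428, 0.063]
tcp_rot: [-0.122, -0.696, 0.697, 0.12]
contact_force: [-0.4, -0.8, -1.0]
opening: 0.256
```

Run:
```python
from h import *
ctrl.read_camera('wrist')
plan([0.5015,-0.3425,.0605],-.345)
c=cam('wrist');W=cloud(c);print(W[260:300:8,323],)
```

```text
t 27.4833 pos [ 0.5022 -0.3429  0.063 ] dir -0.3443 down [ 0.002 -0.002 -1.   ] q [-0.77  0.33  1.86  0.    0.95  1.15] F [-0.01  0.61 -1.81] op 0.256
[[-0.0007, 0.0007, -0.0026], [0.0008, 0.0025, -0.0001]]
[[ 0.53128595 -0.35423466  0.08508036]
 [ 0.5283851  -0.35319755  0.08489936]
 [ 0.52555983 -0.35218739  0.08502251]
 [ 0.52245879 -0.35107877  0.08459152]
 [ 0.51925161 -0.34993223  0.08406721]]
```

>>> jog_arm(deltas=[[[0, 0, 0], [0, 0.0015, 0], 0], [[0, 0, 0], [0, 0.003, 0], 0], [[0, 0, 0], [0, 0.003, 0], 0], [[0, 0, 0], [0, 0.003, 0], 0]])

```text
time: 27.87
eef_pos: [0.5025, -0.3433, 0.0605]
tcp_rot: [-0.122, -0.696, 0.697, 0.12]
contact_force: [0.7, -0.7, -0.0]
opening: 0.258
```

Touching. I open the gripper.

>>> jog_arm(deltas=[[[0, 0, 0], [0, 0, 0], 0.4], [[0, 0, 0], [0, 0, 0], 0.5], [[0, 0, 0], [0, 0, 0], 0.7], [[0, 0, 0], [0, 0, 0], 0.9], [[0, 0, 0], [0, 0, 0], 1], [[0, 0, 0], [0, 0, 0], 1], [[0, 0, 0], [0, 0, 0], 1]])

```text
time: 28.45
eef_pos: [0.5025, -0.3433, 0.0605]
tcp_rot: [-0.122, -0.696, 0.697, 0.12]
contact_force: [-0.1, 0.1, -0.6]
opening: 1.003
```

>>> jog_arm(deltas=[[[0, 0, 0], [0, -0.01, 0], 1], [[0, 0, 0], [0, -0.03, 0], 1], [[0, 0, 0], [0, -0.06, 0], 1], [[0, 0, 0], [0, -0.09, 0], 1], [[0, 0, 0], [0, -0.12, 0], 1], [[0, 0, 0], [0, -0.15, 0], 1], [[0, 0, 0], [0, -0.17, 0], 1], [[0, 0, 0], [0, -0.18, 0], 1], [[0, 0, 0], [0, -0.18, 0], 1], [[0, 0, 0], [0, -0.18, 0], 1]])

```text
time: 29.28
eef_pos: [0.5018, -0.3427, 0.2404]
tcp_rot: [-0.122, -0.696, 0.697, 0.12]
contact_force: [-0.4, 0.9, -0.9]
opening: 0.999
```

Run:
```python
from h import *
for i in range(3): ctrl.read_camera('wrist')
c=cam('wrist');cv2.imwrite('pics/w28.png',c['pixels']);W=cloud(c)
zz=W[...,2]; m=(zz>0.074)&(zz<0.1)&(np.abs(W[...,0]-.49)<.12)&(np.abs(W[...,1]+.337)<.1)
q=W[m];r=cv2.minAreaRect(q[:,:2].astype(np.float32)*1000);print('handle',r,np.median(q[:,2]))
A=np.c_[q[:,:2]-q[:,:2].mean(0),np.ones(len(q))];print('slope',np.linalg.lstsq(A[q[:,2]>.079],q[q[:,2]>.079,2],rcond=None)[0])
t=cam('top');cv2.imwrite('pics/t28.png',t['pixels']);W=cloud(t);zz=W[...,2]
m=np.zeros((480,640),bool);m[170:280,290:400]=1;m&=(zz>.024)&(zz<.06);q=W[m];print(len(q),'lid circ',cv2.minEnclosingCircle(q[:,:2].astype(np.float32)))
# outline
for lo,hi in [(.026,.036),(.044,.054)]:
    p=q[(q[:,2]>lo)&(q[:,2]<hi)];print(lo,len(p),p.mean(0),cv2.minEnclosingCircle(p[:,:2].astype(np.float32)))
th=q
A=np.c_[q[:,:2]-[.537,-.072]];rr=np.hypot(*A.T);k=(rr<.11)&(q[:,2]<.055)
B=np.c_[A[k],rr[k]**2,np.ones(k.sum())];g=np.linalg.lstsq(B,q[k,2],rcond=None)[0];print('dome fit',g,'centre',-g[:2]/2/g[2])
s=ctrl.get_state();print(s['time'],s['eef_pos'],s['contact_force'],s['opening'])
s=cam('side');cv2.imwrite('pics/s28.png',s['pixels'])
```

```text
handle ((491.548828125, -340.5794372558594), (24.044336318969727, 130.28897094726562), 70.2448959350586) 0.08177369275331817
slope [-0.00121257  0.00017448  0.08180852]
3450 lid circ ((0.5374109745025635, -0.07754641026258469), 0.11784128844738007)
0.026 669 [ 0.5302178  -0.0745112   0.03264351] ((0.5374109745025635, -0.07754641026258469), 0.11784128844738007)
0.044 1405 [ 0.53448193 -0.0797188   0.04799648] ((0.5325736999511719, -0.07429592311382294), 0.1029341071844101)
dome fit [ 0.00332435 -0.01785059 -1.25859803  0.05100363] centre [ 0.00132066 -0.00709146]
29.5333 [ 0.50127235 -0.3422474   0.238301  ] [0.36280169 0.25861002 0.37179296] 0.9981102576686138
```

View pics/w28.png

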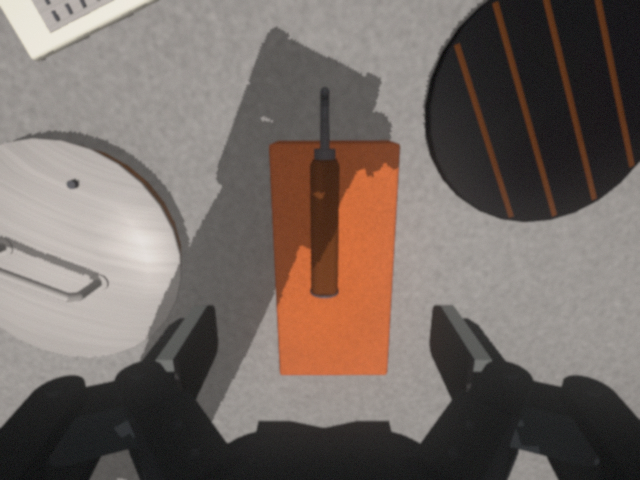

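View pics/s28.png

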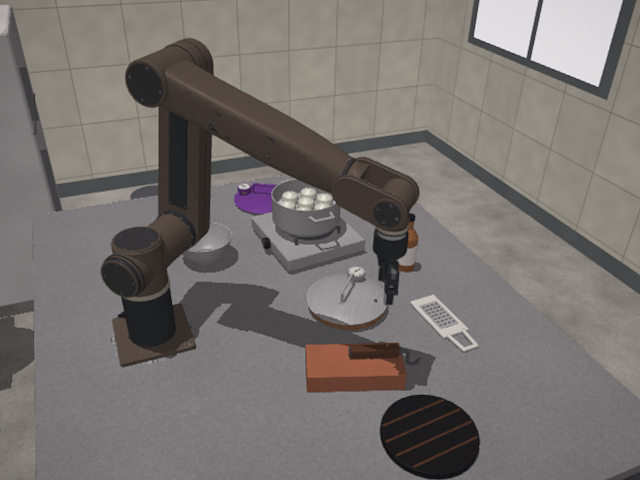

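View pics/t28.png

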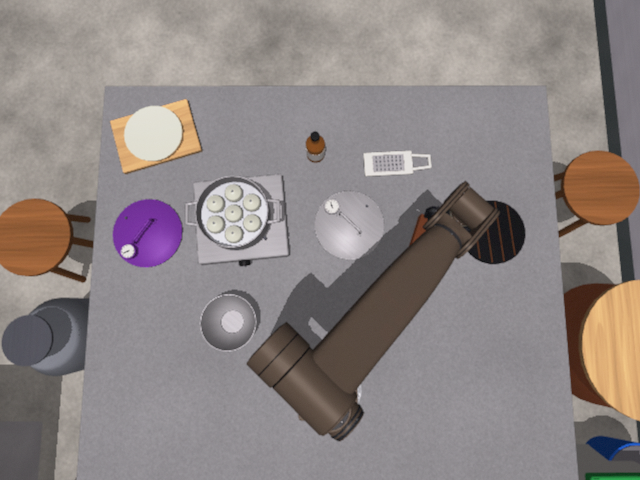

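The lid's outline centres at (0.537, −0.078), 3 mm from the trivet centre, with the rim at table height 0.03. The lifter lies flat on the brick with its top at 0.082 and slope about 0.001, and the arm is clear. I hand it in.

Run:
```python
from h import *
print(ctrl.sign_off())
```

```text
the job is handed in; nothing more can be done
None
```

I handed the job in with the steamer lid flat on the wooden trivet and the lifter back on the brick. No verdict was reported, so what follows is from my own checks.

- **Balancing:** 20 mm along the loop toward the dial, the dial side stayed on the rim. At about 26 mm the lid hung free, tilted about 0.026 rad, and I lifted it there.
- **Carry:** The first carry stage was too quick and the lid swung to about 0.08 rad. That is past the 0.07 level limit but well under the 0.25 tipping limit. I let it settle and carried on more slowly, and it stayed near 0.03 rad whenever I measured it.
- **Lid at rest:** The lid's centre is about 3 mm from the trivet's. The loop bar measured level (0.001 rad) on set-down. The dial face read about 0.02 rad off level, but part of that is the wrist camera's own tilt; both are inside 0.05.
- **Lifter and surroundings:** The lifter is free of the lid and level (slope about 0.001), about where it started, with its hook past the brick's end. The last pictures show no visible shift of the pot, bowl, bottle or grater. The gripper is open and well clear.
- **Time:** The whole job took 29.5 s of the 72 s allowed.

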